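# Load the tea rack and close the row up with the book-end

### The arm

A 6-joint arm with a two-finger parallel gripper is mounted at the origin on a cart in front of the work surface, level with it; the furniture and walls round the work are solid. World frame = base frame: x ahead of the robot, y to its left, z up, the work surface at z = 0. Lengths are in m, angles in degrees, forces in N, time in s.
With the tool pointing down it reaches from about 0.375 to 0.9 m from the base axis. Payload 3.1 kg.
Tool frame: the origin (TCP) lies on the centre line of the jaws, within the pads' length; the fingertips stand 8 mm ahead of it and the grasp point (between the pads) lies 11 mm behind it; y points along the fingers, x is the direction in which the jaws open and shut, and the axes are right-handed (so a half turn about y gives the same grasp; the last joint's range is limited). The gripper opens to 87 mm and grips with 3 to 60 N. Pads are 19 mm wide; open, the fingers measure 117 mm over their backs; the gripper's body (75 mm by 190 mm) begins 51 mm behind the grasp point.
Start: joints at [59.788, 30.224, 82.088, -0, 67.689, -10.227], TCP at [0.214, 0.587, 0.231] pointing down, gripper open.
Joint ranges: [-176.69, 176.69], [-43.24, 126.21], [12.49, 139.97], [-82, 262], [0, 151.66], [-163.58, 163.58]. Speed limits (degrees/s): [159.86, 159.86, 180, 180, 180, 180].

### API

Orientations are given as a 3x3 rotation matrix whose columns are the frame's x, y, z axes.
In Python, from rig import read_state, imaging, job, spotter gives the robot as it stands.
- The arm moves only by the tool apply_moves, never from a script. Its argument "steps" is a list of rows, each an object of numbers: "x", "y", "z": the shift along the world's x, y, z in mm; "spin": the turn about the world's z in rad. In form: [{"x": .., "y": .., "z": .., "spin": ..}, ...]. A call has 1 to 12 rows; each row shifts and turns the pose as measured when the row begins; what a row does not reach is not made up. A row lasts 1/10 s, in which the tool goes at most 50 mm and 8.59 degrees, less where a joint would pass 70% of its speed; a pose out of reach is approached as far as the arm can. A call is refused whole if a number of a shift passes 50 or a number of a turn 0.15, either way. A call with a gripper value outside its range is refused whole. "grip" is the finger opening in mm, from 0 to 87, set as the call begins (left out, the last holds). The fingers move at their own pace and stop on an object; the grip force is fixed at half the most. Time passes only in rows, so rows that do not move let the fingers close. It gives the time, the measured TCP pose, the force and the opening at its end, in the units of the state.
- read_state(): the state, without advancing time (a new reading comes with each control period).
- imaging.capture(name): name is "scene" or "top" or "wrist"; returns the picture (384x512x3 uint8, red, green, blue); there is no depth.
- imaging.camera_params(name): a dict with "fov_y" (degrees; the focal length in pixels is half the picture's height over the tangent of half this angle, whatever the lens; pixels are square), "cx", "cy" (the principal point, pixels), "R" (3x3) and "t" (3): a world point X has camera coordinates R X + t. Camera axes: x right, y down, z forward; pixel columns grow to the right and rows downward; lengths in m; the calibration is good to about 2 mm. The wrist camera is an equidistant fisheye: a pixel r from the principal point sees the ray r / f radians off the axis. A picture is of the moment at which its call begins: read the wrist's pose just before it. camera_params takes no time and is no camera call; for the wrist camera it gives the pose at the moment of the call.
- job.hand_in(): hands the job in, once; it reports no verdict.
Trained networks look in the newest picture that a camera, given by its name, has taken for a name from the list of things; names that differ only in an ending like _2 or _b are one class to them, and where a whole thing is asked for, a point or a joint stands for the part that bears it (a point fixed in the world has none). Each returns a list of dicts, best first, with "score" (0 to 1); they miss things now and then, are a little off and sometimes report something else, mostly with a low value. They report only what shows in the picture. A call takes as long as a camera call. They do not tell look-alikes from the thing itself.
- spotter.cut_out(name, camera): "mask" (384x512 bool, what is visible of it) and "rect" ([left, top, width, height] in pixels, round what is visible of it).
The state is a dict: "time_s": time; "joint_positions": joint angles; "qvel": joint speeds; "tau": joint torques, N m; "position": TCP position; "tcp_rot": TCP orientation; "force": force on the tool from outside, world axes, zero at the start; "moment": the same for the moment, N m; "opening": opening from 0.0 (shut) to 1.0 (fully open).
Only numpy, scipy, OpenCV 4.12 (cv2) and the standard library are available. Lean on these libraries where they do the work, as an engineer would, in place of code of your own. Each camera call takes 0.05 s, during which the arm holds its last target.

### The job

Stand the wooden book-end behind the row of four tea cartons and use it to push the row, as one straight block, between the rails of the tea rack until the leading carton presses firmly into the sprung pad of the end stop. Let go so that the book-end, still standing, keeps the row snug against the pad. The cartons are thin card: do not touch them with the gripper, do not press hard enough to dent them, let none topple or the row buckle, and leave the red-checked cup where it stands.

Things in the scene. Friction and masses are not known exactly. Their poses are not given: they have to be found in the camera images.
- tea_rack: Brown wooden tea rack, fixed to the worktop: a lane with no floor lip between two rails 12 mm thick, 28 mm high, 300 mm long, 73 mm apart inside. Its flared mouth reaches 46 mm out before the straight rails. Origin: on the worktop, mid-lane, where the straight rails begin; x runs along the lane into the rack, y across, z up.
- stop_slot (a point): Fixed mark in the lane, at x = 227 mm of the rack and 30 mm high: mid-slot of the dark end stop. The stop is clamped by hand anywhere in its slot, so its own place is not measured and must be felt: the unloaded face of its grey pad (54 x 46 mm) stands up to 25 mm before or behind this mark, along the rack's x.
- end_board (a point): Fixed mark on the rack's end board, 306 mm inside, 30 mm high, behind the end stop. The stop's pad is sprung along the rack's x: it begins to give at 2.1 N, takes 0.6 N more per mm and is solid after 10 mm (8.1 N). A firm press is the pad pushed in about half way (4.5 N or more on it). The stop is up to 55 mm high.
- carton_1: Pale green and white tea carton, upright, leading one of the row (nearest the rack). 50 mm along its x (which points along the lane into the rack within a few degrees), 64 mm along y, 104 mm high, 0.1 kg; origin at the centre of its underside. Thin card: more than 20 N dents it.
- carton_2: Like carton_1, second of the row. At the start neighbours stand 1 to 12 mm apart and up to 8 mm out of line.
- carton_3: Like carton_1, third of the row. The four cartons together drag on the worktop with about 2 to 4 N as they slide.
- carton_4: Like carton_1, last of the row, farthest from the rack: the book-end goes behind it.
- bookend: Light wooden book-end, loose, 0.6 to 1 kg, rubber sole. Origin on its underside; x points out of its flat pushing face (at x = +40 mm, 60 mm wide, 92 mm high), z up. Foot 11 mm thick, x = -55 to +40 mm. Behind the plate an upright rib, 16 mm thick in y, 87 mm high, x = -40 mm to the plate: grip it from above across y, best at x = -15 mm, 50 to 85 mm above the worktop.
- red_cup: White cup with red and blue checks and a handle, loose, 74 x 97 x 62 mm, on the worktop between the robot and the row; origin at the centre of its underside. Not to be disturbed.
There are look-alikes about, which are no part of the job. What is shaped like the bookend but orange or yellow is not meant. Leave any orange look-alike of the carton_2 alone.

How it is judged:
By the outcome, as a careful person would: the job done as asked, in the order asked, and still so for the second after the job is handed in, with the robot touching nothing.
It also fails if it takes over 72 s, if anything falls off the work surface, if the arm or the gripper's body presses on something with over 40 N, if the wrist force passes 120 N, or if a joint passes its speed limit or range.

## Working session

There is one attempt and no reset: what is moved stays moved. The work goes in short steps, Python scripts to look and compute and a tool call to move; the robot and the scene stay as the last step left them, time stands still between calls to the robot, and variables do not carry over. Pictures are saved under pics/ and viewed, and the job is handed in when it is done.

Besides the shell and the picture viewer there is one more tool, called after ">>>" as name(argument=value, ...), one argument or row to a line, values as JSON. apply_moves: Moves the arm, as the interface text tells. Its arguments: {"type":"object","properties":{"steps":{"type":"array"},"grip":{"type":"number"}},"required":["steps"]}

```bash
mkdir -p pics; ls; python3 - <<'E'
from rig import read_state, imaging, job, spotter
import cv2,numpy as np
s=read_state();print(s)
for n in("scene","top"):
    im=imaging.capture(n);cv2.imwrite(f"pics/{n}0.png",im[:,:,::-1]);p=imaging.camera_params(n);print(n,p)
E
```

```text
pics
{'time_s': 0.0, 'joint_positions': array([ 5.97887737e+01,  3.02788066e+01,  8.21567476e+01, -1.84733086e-03,
        6.76868618e+01, -1.02286825e+01]), 'qvel': array([ 0.03864748, -0.00889736, -0.06203522,  0.07472235, -0.00058542,
       -0.00660493]), 'tau': array([-3.79056155e-04, -4.40035307e+01, -1.76590830e+01,  6.31433772e-02,
        5.81625151e-02, -1.66423329e-04]), 'position': array([0.21321607, 0.58675214, 0.2295713 ]), 'tcp_rot': array([[ 3.41721192e-01, -1.04931857e-03, -9.39800791e-01],
       [ 9.39799012e-01, -1.86137507e-03,  3.41722624e-01],
       [-2.10789765e-03, -9.99997717e-01,  3.50077254e-04]]), 'force': array([ 0.06342407, -0.08060725,  0.36762432]), 'moment': array([ 0.03674555, -0.01023603, -0.0227572 ]), 'opening': 0.9986257688727235}
scene {'fov_y': 55.057789745765675, 'cx': 259.76570611418134, 'cy': 187.67603110325717, 'R': array([[ 0.51293963, -0.85832386, -0.01315633],
       [-0.6313241 , -0.3668098 , -0.68328651],
       [ 0.58165525,  0.35879064, -0.73003182]]), 't': array([-0.38298159,  0.29492045,  0.96340602])}
top {'fov_y': 56.37298448334885, 'cx': 254.49819098489937, 'cy': 195.36531253132404, 'R': array([[-0.01296378, -0.99986194, -0.01039417],
       [-0.98696606,  0.01446276, -0.16027733],
       [ 0.16040553,  0.0081809 , -0.98701729]]), 't': array([-0.13977682,  0.52521707,  1.19040286])}
```

View pics/scene0.png

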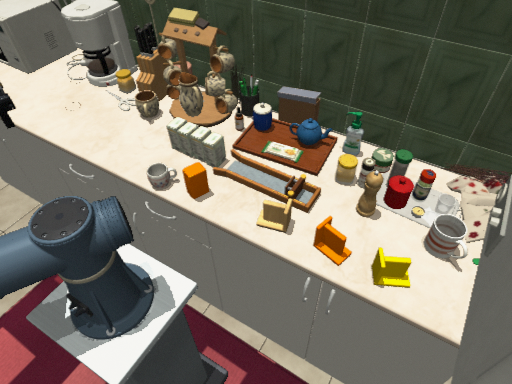

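View pics/top0.png

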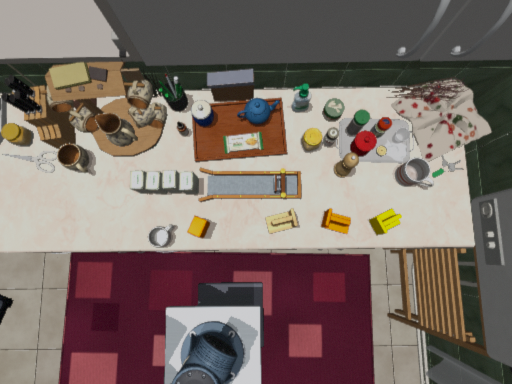

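```bash
cat > h.py <<'E'
import numpy as np, cv2
from rig import read_state, imaging, job, spotter
def pix2w(cam,uv,z,p=None):
    p=p or imaging.camera_params(cam);R=np.array(p['R']);t=np.array(p['t']);f=192/np.tan(np.radians(p['fov_y']/2))
    uv=np.atleast_2d(np.array(uv,float));d=(uv-[p['cx'],p['cy']])/f
    if cam=='wrist':
        r=np.linalg.norm(d,axis=1,keepdims=True);d3=np.hstack([d/np.maximum(r,1e-9)*np.sin(r),np.cos(r)])
    else: d3=np.hstack([d,np.ones((len(d),1))])
    w=d3@R;c=-R.T@t
    k=(z-c[2])/w[:,2];return c+w*k[:,None]
def w2pix(cam,X,p=None):
    p=p or imaging.camera_params(cam);R=np.array(p['R']);t=np.array(p['t']);f=192/np.tan(np.radians(p['fov_y']/2))
    c=np.atleast_2d(X)@R.T+t
    if cam=='wrist':
        n=np.linalg.norm(c[:,:2],axis=1,keepdims=True);th=np.arctan2(n,c[:,2:]);q=c[:,:2]/np.maximum(n,1e-9)*th
    else:q=c[:,:2]/c[:,2:]
    return q*f+[p['cx'],p['cy']]
E
python3 - <<'E'
from h import *
for n in("scene","top"):
    im=imaging.capture(n)
    for o in("bookend","tea_rack","carton_1","red_cup","stop_slot"):
        for d in spotter.cut_out(o,n)[:6]:
            ys,xs=np.nonzero(d['mask']);c=[xs.mean(),ys.mean()]
            print(n,o,round(d['score'],2),d['rect'],np.round(c,1),pix2w(n,c,{'carton_1':.06,'red_cup':.03}.get(o,.02)).round(3))
im=cv2.imread('pics/top0.png')
cv2.imwrite('pics/topA.png',cv2.resize(im[160:250,110:310],None,fx=4,fy=4,interpolation=cv2.INTER_CUBIC))
im=cv2.imread('pics/scene0.png')
cv2.imwrite('pics/sceneA.png',cv2.resize(im[100:250,140:340],None,fx=4,fy=4,interpolation=cv2.INTER_CUBIC))
print(read_state()['time_s'])
E
```

```text
scene bookend 0.75 [256.7, 197.2, 34.9, 36.0] [274.9 215.1] [[ 0.448 -0.233  0.02 ]]
scene bookend 0.7 [373.1, 247.9, 37.4, 39.6] [390.1 269.8] [[ 0.44  -0.593  0.02 ]]
scene bookend 0.67 [315.1, 215.7, 36.6, 48.2] [330.6 241.7] [[ 0.443 -0.418  0.02 ]]
scene tea_rack 0.69 [213.9, 148.3, 106.4, 60.7] [270.8 181.3] [[ 0.567 -0.151  0.02 ]]
scene carton_1 0.93 [166.4, 119.3, 19.9, 29.7] [174.8 131. ] [[0.579 0.262 0.06 ]]
scene carton_1 0.91 [191.1, 127.9, 18.7, 33.3] [199.2 140.7] [[0.58 0.15 0.06]]
scene carton_1 0.68 [184.9, 163.6, 22.5, 35.1] [195.2 180.1] [[0.416 0.042 0.06 ]]
scene carton_1 0.56 [204.7, 130.1, 21.6, 33.5] [214.1 149.4] [[0.568 0.077 0.06 ]]
scene red_cup 0.62 [144.5, 163.5, 32.8, 23.9] [159.8 174.2] [[0.4   0.184 0.03 ]]
scene red_cup 0.47 [191.0, 125.3, 19.6, 39.7] [199.  141.5] [[0.603 0.174 0.03 ]]
scene red_cup 0.35 [217.3, 147.4, 106.4, 65.9] [270.6 181. ] [[ 0.559 -0.154  0.03 ]]
scene stop_slot 0.88 [216.4, 144.9, 106.8, 70.3] [270.5 181.3] [[ 0.566 -0.15   0.02 ]]
top bookend 0.84 [265.3, 207.3, 35.3, 28.1] [281.  221.6] [[ 0.434 -0.237  0.02 ]]
top booke
[... 276 characters left out ...]
6.8] [154.6 182.9] [[0.577 0.205 0.02 ]]
top tea_rack 0.61 [199.0, 169.3, 105.6, 29.5] [252.8 184.2] [[ 0.567 -0.141  0.02 ]]
top carton_1 0.96 [177.6, 171.9, 21.9, 24.3] [188.6 183.3] [[0.565 0.077 0.06 ]]
top carton_1 0.89 [128.4, 169.5, 22.7, 21.1] [138.5 181.7] [[0.573 0.249 0.06 ]]
top carton_1 0.84 [189.3, 216.5, 19.0, 21.0] [198.1 226.8] [[0.417 0.043 0.06 ]]
top carton_1 0.72 [145.4, 169.7, 21.7, 25.5] [154.6 183. ] [[0.568 0.193 0.06 ]]
top carton_1 0.71 [164.6, 167.6, 15.0, 26.1] [170.5 180.8] [[0.575 0.139 0.06 ]]
top red_cup 0.81 [147.8, 225.4, 22.5, 23.4] [159.6 235.6] [[0.391 0.179 0.03 ]]
top stop_slot 0.73 [200.3, 170.3, 100.9, 33.5] [253.  184.6] [[ 0.565 -0.142  0.02 ]]
0.7
```

View pics/topA.png

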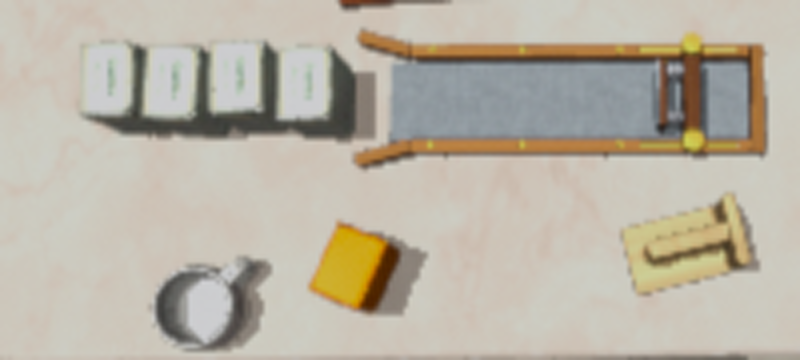

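View pics/sceneA.png

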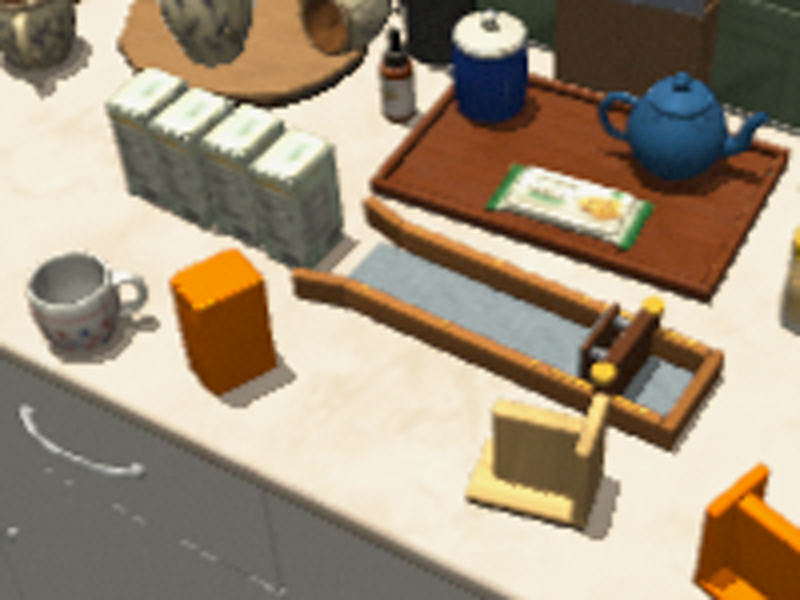

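```bash
python3 - <<'E'
from h import *
P=imaging.camera_params('top')
def q(l,z):
    a=(np.array(l,float)+.5)/4-.5+[110,160]
    r=pix2w('top',a,z,P); print(r[:,:2].round(4).tolist()); return r
print('rack outer/inner top');a=q([(412,44),(766,44),(412,154),(766,154)],.028)
b=q([(412,60),(750,60),(412,140),(750,140)],.028)
print('lane dir',np.degrees(np.arctan2(*(a[1]-a[0])[:2])),np.degrees(np.arctan2(*(a[3]-a[2])[:2])))
print('carton tops');q([(108,79),(170,82),(236,77),(304,83)],.104)
print('rib top ends');c=q([(650,252),(730,235)],.087);print(np.degrees(np.arctan2(*(c[1]-c[0])[:2])))
print('foot left');q([(622,230),(638,294)],.011)
print('plate top');d=q([(730,195),(749,264)],.092);print(np.degrees(np.arctan2(*(d[1]-d[0])[:2])))
E
```

```text
rack outer/inner top
[[0.6159, -0.0006], [0.6111, -0.3118], [0.5179, -0.0012], [0.5134, -0.3085]]
[[0.6015, -0.0007], [0.5969, -0.2973], [0.5302, -0.0011], [0.5259, -0.295]]
lane dir -179.11777522989783 -179.16516420456898
carton tops
[[0.5722, 0.2405], [0.5689, 0.1891], [0.5723, 0.1347], [0.5664, 0.0785]]
rib top ends
[[0.4248, -0.2038], [0.4378, -0.2695]]
168.80014937042412
foot left
[[0.4507, -0.1828], [0.3949, -0.1957]]
plate top
[[0.4701, -0.27], [0.4135, -0.2838]]
-103.62822458441369
```

>>> apply_moves(
  steps=[
    {"x": 30, "y": -36, "z": 0, "spin": -0.142},
    {"x": 30, "y": -36, "z": 0, "spin": -0.142},
    {"x": 30, "y": -36, "z": 0, "spin": -0.142},
    {"x": 30, "y": -36, "z": 0, "spin": -0.142},
    {"x": 30, "y": -36, "z": 0, "spin": -0.142},
    {"x": 30, "y": -36, "z": 0, "spin": -0.142},
    {"x": 30, "y": -36, "z": 0, "spin": -0.142},
    {"x": 27, "y": -35, "z": 0},
    {"x": 0, "y": -45},
    {"x": 0, "y": -45},
    {"x": 0, "y": -45},
    {"x": 0, "y": -45},
  ],
  grip=87,
)

```text
invalid input at $.steps[7]: expected keys x, y, z, spin
```

```bash
python3 - <<'E'
from h import *
s=read_state();im=imaging.capture('wrist');cv2.imwrite('pics/w1.png',im[:,:,::-1]);print(s['position'],s['time_s'],np.degrees(np.arctan2(s['tcp_rot'][1,0],s['tcp_rot'][0,0])))
E
```

```text
[0.2135693  0.58736777 0.23056571] 0.7 70.0177737748041
```

View pics/w1.png

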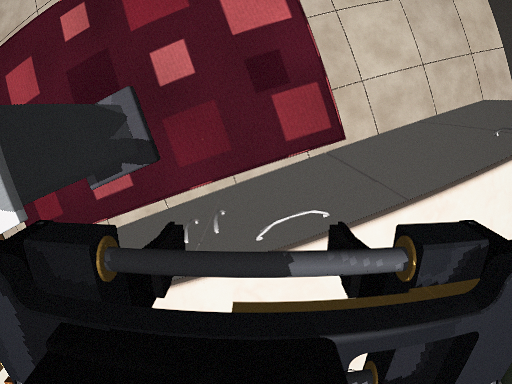

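The wrist view shows only floor and cabinet so far: the move was refused because every row needs all four keys. I'll resend it.

>>> apply_moves(
  steps=[
    {"x": 30, "y": -36, "z": 0, "spin": -0.142},
    {"x": 30, "y": -36, "z": 0, "spin": -0.142},
    {"x": 30, "y": -36, "z": 0, "spin": -0.142},
    {"x": 30, "y": -36, "z": 0, "spin": -0.142},
    {"x": 30, "y": -36, "z": 0, "spin": -0.142},
    {"x": 30, "y": -36, "z": 0, "spin": -0.142},
    {"x": 30, "y": -36, "z": 0, "spin": -0.142},
    {"x": 27, "y": -35, "z": 0, "spin": 0},
    {"x": 0, "y": -45, "z": 0, "spin": 0},
    {"x": 0, "y": -45, "z": 0, "spin": 0},
    {"x": 0, "y": -45, "z": 0, "spin": 0},
    {"x": 0, "y": -45, "z": 0, "spin": 0},
  ],
  grip=87,
)

```text
time_s: 1.95
position: [0.4605, 0.1091, 0.2332]
tcp_rot: [[0.98, 0.017, -0.196], [0.196, 0.005, 0.981], [0.018, -1.0, 0.002]]
force: [0.8, -0.2, 0.8]
opening: 1.0
```

```bash
python3 - <<'E'
from h import *
s=read_state();im=imaging.capture('wrist');cv2.imwrite('pics/w2.png',im[:,:,::-1]);print(s['position'],s['time_s'],np.degrees(np.arctan2(s['tcp_rot'][1,0],s['tcp_rot'][0,0])))
E
```

```text
[0.46053685 0.10914057 0.23315497] 1.95 11.314114711731929
```

View pics/w2.png

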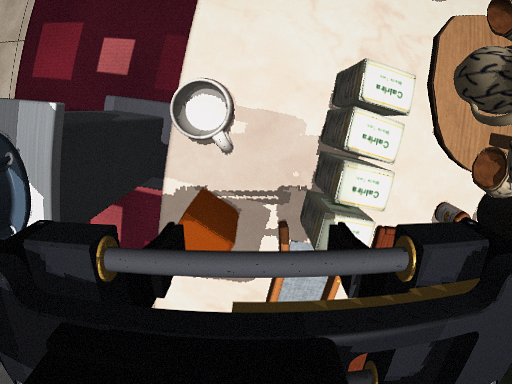

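The wrist view shows the cup at (203,108), the orange look-alike at (208,225), and the row's carton tops at about (388,85), (377,135), (365,187) and (340,235). On to the bookend, the pale one at top (282,221). The orange one at (337,222) and the yellow one at (386,222) are rejected.

>>> apply_moves(
  steps=[
    {"x": -4, "y": -45, "z": 0, "spin": 0.015},
    {"x": -4, "y": -45, "z": 0, "spin": 0.015},
    {"x": -4, "y": -45, "z": 0, "spin": 0},
    {"x": -4, "y": -45, "z": 0, "spin": 0},
    {"x": -4, "y": -45, "z": 0, "spin": 0},
    {"x": -4, "y": -45, "z": 0, "spin": 0},
    {"x": -4, "y": -35, "z": 0, "spin": 0},
    {"x": 0, "y": 0, "z": 0, "spin": 0},
  ],
)

```text
time_s: 2.8
position: [0.4342, -0.2136, 0.2361]
tcp_rot: [[0.975, 0.028, -0.22], [0.22, -0.005, 0.975], [0.026, -1.0, -0.011]]
force: [0.7, 0.1, 0.2]
opening: 1.002
```

```bash
python3 - <<'E'
from h import *
s=read_state();p=imaging.camera_params('wrist');im=imaging.capture('wrist');cv2.imwrite('pics/w3.png',im[:,:,::-1]);print(s['position'],s['time_s'],np.degrees(np.arctan2(s['tcp_rot'][1,0],s['tcp_rot'][0,0])),p)
t=imaging.capture('top');sc=imaging.capture('scene')
o=np.hstack([cv2.resize(t[180:270,220:340],(480,360)),cv2.resize(sc[170:250,230:330],(300,240)).copy() if 0 else cv2.resize(sc[150:255,220:325],(360,360))])
cv2.imwrite('pics/b3.png',o[:,:,::-1])
E
```

```text
[ 0.43420389 -0.21363086  0.23608812] 2.8 12.726914336258686 {'fov_y': 65.70646984690485, 'cx': 255.8478533001881, 'cy': 194.77989966305685, 'R': array([[ 0.97495062,  0.22082449,  0.026605  ],
       [ 0.20540998, -0.93979846,  0.27310364],
       [ 0.08531131, -0.26079763, -0.96161665]]), 't': array([-0.38313619, -0.32535701,  0.30132183])}
```

View pics/w3.png

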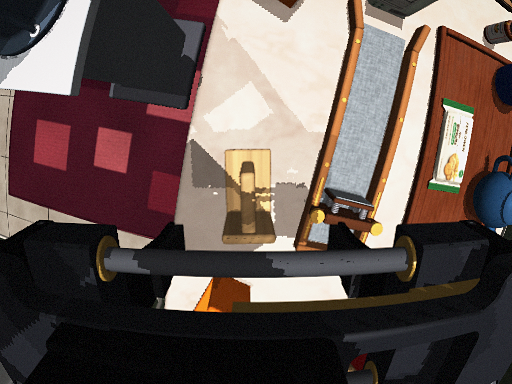

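View pics/b3.png

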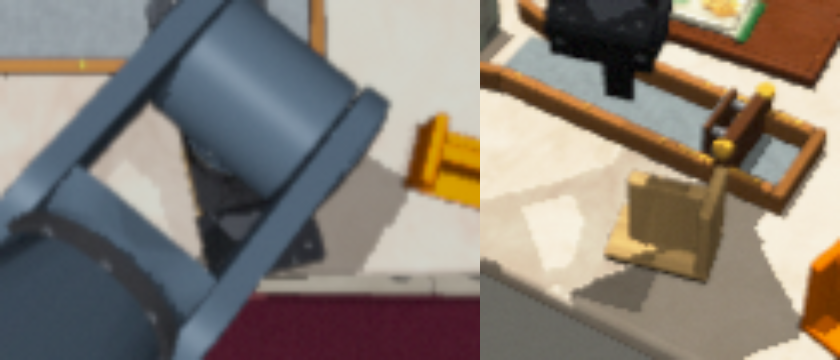

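```bash
python3 - <<'E'
from h import *
im=cv2.imread('pics/w3.png')
cv2.imwrite('pics/w3z.png',cv2.resize(im[140:255,200:300],None,fx=5,fy=5,interpolation=cv2.INTER_CUBIC))
p=imaging.camera_params('wrist')
# project predicted model
th=np.radians(13);ex=np.array([np.sin(th),-np.cos(th),0]);ey=np.array([np.cos(th),np.sin(th),0]);o=np.array([.4352,-.2429,0])
for n,l in dict(rib=[(-40,-8,87),(-40,8,87),(35,-8,87),(35,8,87)],foot=[(-55,-30,11),(-55,30,11)],plate=[(40,-30,92),(40,30,92)]).items():
    X=np.array([o+(a*ex+b*ey+c*np.array([0,0,1]))/1000 for a,b,c in l]);print(n,((w2pix('wrist',X,p)-[200,140])*5).round(0).tolist())
E
```

```text
rib [[191.0, 196.0], [268.0, 195.0], [197.0, 525.0], [269.0, 524.0]]
foot [[115.0, 75.0], [349.0, 74.0]]
plate [[98.0, 555.0], [369.0, 553.0]]
```

View pics/w3z.png

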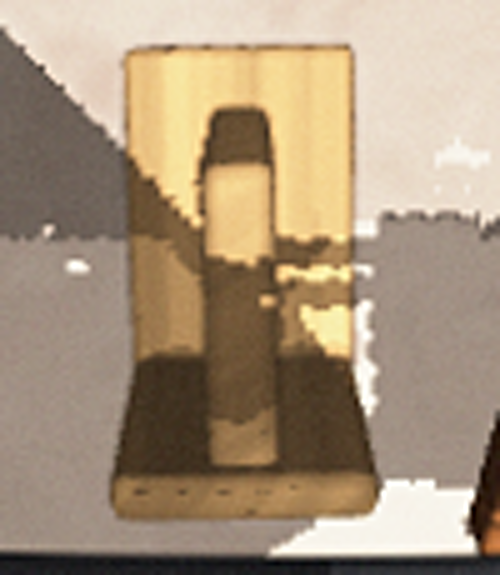

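```bash
python3 - <<'E'
from h import *
th=np.radians(13);ex=np.array([np.sin(th),-np.cos(th),0]);ey=np.array([np.cos(th),np.sin(th),0])
for cam,f,off in(('scene','scene0',(250,190)),('top','top0',(260,200))):
  im=cv2.imread(f'pics/{f}.png')[off[1]:off[1]+50,off[0]:off[0]+50]
  outs=[]
  for o in ([.4352,-.2429,0],[.4347,-.2355,0]):
    o=np.array(o);z=cv2.resize(im,None,fx=8,fy=8,interpolation=cv2.INTER_CUBIC)
    for l in ([(-40,-8,87),(-40,8,87),(35,8,87),(35,-8,87)],[(-55,-30,11),(-55,30,11),(40,30,0),(40,-30,0)],[(40,-30,92),(40,30,92),(40,30,0),(40,-30,0)]):
      X=np.array([o+(a*ex+b*ey+c*np.array([0,0,1]))/1000 for a,b,c in l]);q=(w2pix(cam,X)-off+.5)*8-.5
      cv2.polylines(z,[q.round().astype(np.int32)],True,(0,0,255),1)
    outs.append(z)
  cv2.imwrite(f'pics/cmp_{cam}.png',np.hstack(outs))
E
```

```text
(no output)
```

View pics/cmp_scene.png

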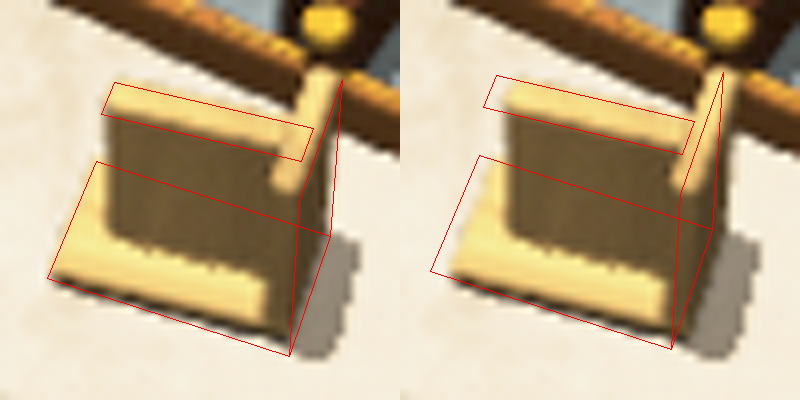

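View pics/cmp_top.png

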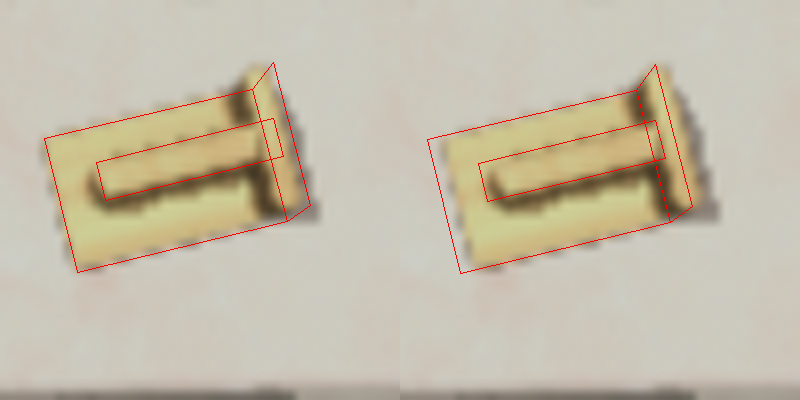

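>>> apply_moves(
  steps=[
    {"x": -2, "y": -15, "z": -30, "spin": 0.004},
    {"x": 0, "y": 0, "z": -40, "spin": 0},
    {"x": 0, "y": 0, "z": -40, "spin": 0},
    {"x": 0, "y": 0, "z": -35, "spin": 0},
    {"x": 0, "y": 0, "z": -15, "spin": 0},
    {"x": 0, "y": 0, "z": 0, "spin": 0},
  ],
)

```text
time_s: 3.55
position: [0.4341, -0.2137, 0.0735]
tcp_rot: [[0.97, 0.03, -0.242], [0.242, -0.002, 0.97], [0.029, -1.0, -0.009]]
force: [0.5, 0.4, -0.2]
opening: 0.998
```

```bash
python3 - <<'E'
from h import *
s=read_state();im=imaging.capture('wrist');cv2.imwrite('pics/w4.png',im[:,:,::-1]);s=read_state();print(s['position'],s['time_s'],s['tcp_rot'].round(3),s['qvel'].round(2))
sc=imaging.capture('scene');cv2.imwrite('pics/s4.png',cv2.resize(sc[130:260,200:360],None,fx=4,fy=4)[:,:,::-1])
E
```

```text
[ 0.43437089 -0.21385956  0.07431204] 3.6 [[ 0.97   0.031 -0.242]
 [ 0.242 -0.002  0.97 ]
 [ 0.029 -1.    -0.01 ]] [-0.57 -2.25 -1.08 -0.24  0.54 -0.13]
```

View pics/w4.png

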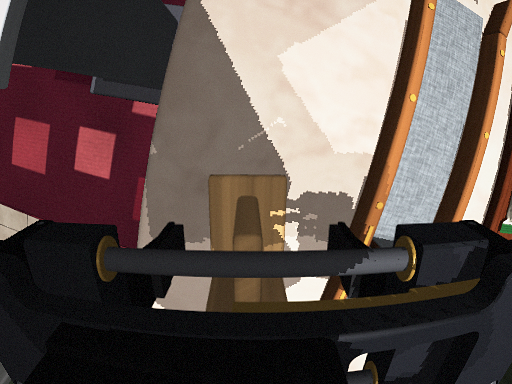

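View pics/s4.png

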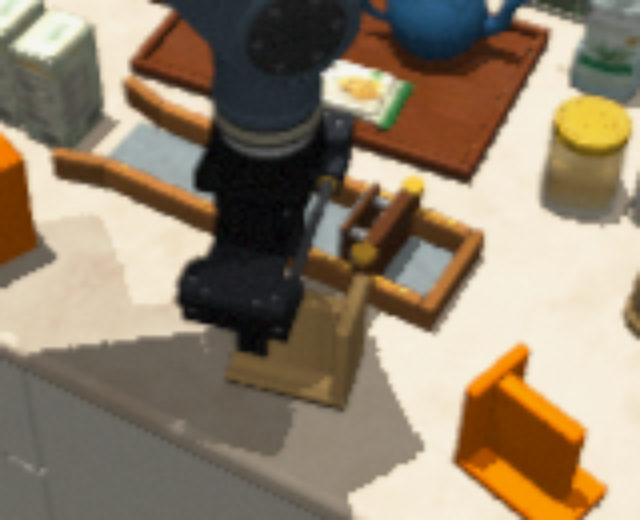

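>>> apply_moves(
  steps=[
    {"x": -2, "y": -8, "z": -8, "spin": -0.01},
    {"x": -1, "y": -8, "z": -7, "spin": 0},
    {"x": 0, "y": 0, "z": 0, "spin": 0},
    {"x": 0, "y": 0, "z": 0, "spin": 0},
  ],
)

```text
time_s: 4.05
position: [0.4347, -0.2333, 0.0629]
tcp_rot: [[0.972, 0.04, -0.233], [0.233, -0.01, 0.972], [0.036, -0.999, -0.019]]
force: [-0.3, -0.2, 0.2]
opening: 0.999
```

>>> apply_moves(
  steps=[
    {"x": -2, "y": 4, "z": -3, "spin": 0},
    {"x": 0, "y": 0, "z": 0, "spin": 0},
  ],
)

```text
time_s: 4.25
position: [0.4325, -0.2296, 0.0602]
tcp_rot: [[0.972, 0.04, -0.231], [0.232, -0.011, 0.973], [0.037, -0.999, -0.02]]
force: [0.1, 0.8, -0.3]
opening: 0.999
```

>>> apply_moves(
  steps=[
    {"x": 0, "y": 0, "z": 0, "spin": 0},
    {"x": 0, "y": 0, "z": 0, "spin": 0},
    {"x": 0, "y": 0, "z": 0, "spin": 0},
    {"x": 0, "y": 0, "z": 0, "spin": 0},
    {"x": 0, "y": 0, "z": 0, "spin": 0},
    {"x": 0, "y": 0, "z": 0, "spin": 0},
  ],
  grip=0,
)

```text
time_s: 4.85
position: [0.4326, -0.2292, 0.0605]
tcp_rot: [[0.972, 0.041, -0.232], [0.233, -0.011, 0.973], [0.037, -0.999, -0.02]]
force: [0.4, 0.3, -1.1]
opening: 0.536
```

>>> apply_moves(
  steps=[
    {"x": 0, "y": 0, "z": 0, "spin": 0},
    {"x": 0, "y": 0, "z": 0, "spin": 0},
    {"x": 0, "y": 0, "z": 0, "spin": 0},
    {"x": 0, "y": 0, "z": 0, "spin": 0},
    {"x": 0, "y": 0, "z": 0, "spin": 0},
    {"x": 0, "y": 0, "z": 0, "spin": 0},
    {"x": 0, "y": 0, "z": 0, "spin": 0},
  ],
)

```text
time_s: 5.55
position: [0.4323, -0.2294, 0.0608]
tcp_rot: [[0.972, 0.04, -0.232], [0.233, -0.011, 0.972], [0.036, -0.999, -0.02]]
force: [-0.3, 0.3, 1.1]
opening: 0.188
```

>>> apply_moves(
  steps=[
    {"x": 0, "y": 0, "z": 20, "spin": 0},
    {"x": 0, "y": 0, "z": 30, "spin": 0},
    {"x": 0, "y": 0, "z": 40, "spin": 0},
    {"x": 0, "y": 0, "z": 40, "spin": 0},
    {"x": 0, "y": 0, "z": 35, "spin": 0},
    {"x": 0, "y": 0, "z": 0, "spin": 0},
  ],
)

```text
time_s: 6.15
position: [0.4246, -0.2215, 0.2221]
tcp_rot: [[0.973, 0.021, -0.231], [0.231, 0.009, 0.973], [0.022, -1.0, 0.004]]
force: [2.1, -1.7, -8.6]
opening: 0.182
```

```bash
python3 - <<'E'
from h import *
s=read_state();print(s['position'],s['force'],s['moment'].round(2),s['opening'])
sc=imaging.capture('scene');cv2.imwrite('pics/s5.png',cv2.resize(sc[100:260,180:360],None,fx=4,fy=4,interpolation=cv2.INTER_CUBIC)[:,:,::-1])
E
```

```text
[ 0.42461641 -0.22150464  0.2220918 ] [ 2.12047707 -1.67267675 -8.58463796] [-0.05 -0.1   0.06] 0.18217164484210077
```

View pics/s5.png

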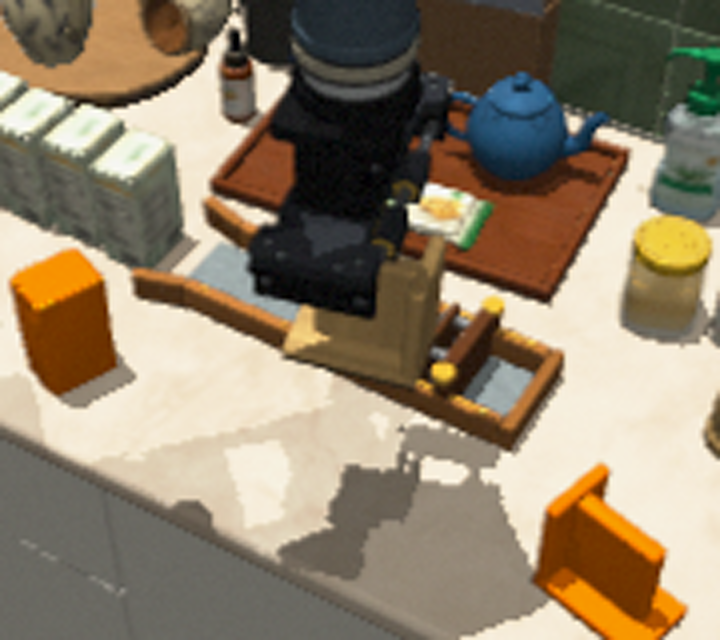

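```bash
python3 - <<'E'
from h import *
im=cv2.imread('pics/top0.png');cv2.imwrite('pics/tz.png',cv2.resize(im[60:200,40:200],None,fx=4.5,fy=4,interpolation=cv2.INTER_CUBIC))
for z in(0,.1,.15):print(z,pix2w('top',[(115,143),(120,156),(73,170),(88,155)],z)[:,:2].round(3).tolist())
E
```

```text
0 [[0.732, 0.361], [0.682, 0.34], [0.633, 0.509], [0.688, 0.458]]
0.1 [[0.699, 0.32], [0.654, 0.301], [0.608, 0.456], [0.659, 0.409]]
0.15 [[0.683, 0.299], [0.64, 0.281], [0.596, 0.429], [0.645, 0.384]]
```

View pics/tz.png

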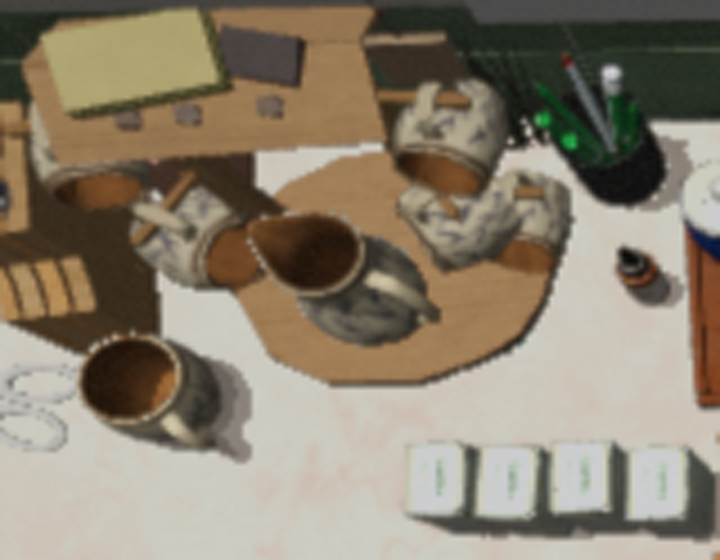

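>>> apply_moves(
  steps=[
    {"x": 8, "y": 30, "z": 0, "spin": 0},
    {"x": 12, "y": 45, "z": 0, "spin": -0.03},
    {"x": 12, "y": 45, "z": 0, "spin": -0.03},
    {"x": 12, "y": 45, "z": 0, "spin": -0.03},
    {"x": 12, "y": 45, "z": 0, "spin": -0.03},
    {"x": 12, "y": 45, "z": 0, "spin": -0.03},
    {"x": 12, "y": 45, "z": 0, "spin": -0.03},
    {"x": 12, "y": 45, "z": 0, "spin": -0.03},
    {"x": 12, "y": 45, "z": 0, "spin": -0.03},
    {"x": 12, "y": 45, "z": 0, "spin": 0},
    {"x": 12, "y": 45, "z": 0, "spin": 0},
    {"x": 0, "y": 0, "z": 0, "spin": 0},
  ],
)

```text
time_s: 7.4
position: [0.5295, 0.2811, 0.1773]
tcp_rot: [[0.999, -0.046, 0.029], [-0.028, 0.023, 0.999], [-0.047, -0.999, 0.022]]
force: [0.6, -1.9, -8.0]
opening: 0.179
```

>>> apply_moves(
  steps=[
    {"x": 5, "y": 10, "z": 25, "spin": 0},
    {"x": 12, "y": 35, "z": 20, "spin": 0.012},
    {"x": 12, "y": 30, "z": 0, "spin": 0},
    {"x": 10, "y": 10, "z": 0, "spin": 0},
    {"x": 0, "y": 0, "z": 0, "spin": 0},
  ],
)

```text
time_s: 7.9
position: [0.5572, 0.367, 0.1979]
tcp_rot: [[0.996, -0.085, 0.013], [-0.012, 0.009, 1.0], [-0.085, -0.996, 0.008]]
force: [-0.2, -0.8, -7.3]
opening: 0.179
```

```bash
python3 - <<'E'
from h import *
s=read_state();print(s['position'],s['tcp_rot'].round(3),s['force'],s['moment'].round(2),s['opening'])
sc=imaging.capture('scene');cv2.imwrite('pics/s6.png',cv2.resize(sc[60:220,100:280],None,fx=4,fy=4,interpolation=cv2.INTER_CUBIC)[:,:,::-1])
sc=imaging.capture('top');cv2.imwrite('pics/t6.png',cv2.resize(sc[120:240,80:240],None,fx=4,fy=4,interpolation=cv2.INTER_CUBIC)[:,:,::-1])
E
```

```text
[0.5572026  0.36697487 0.19792852] [[ 0.996 -0.085  0.013]
 [-0.012  0.009  1.   ]
 [-0.085 -0.996  0.008]] [-0.21151806 -0.76770042 -7.30876609] [-0.09 -0.09  0.  ] 0.17938172062416066
```

View pics/s6.png

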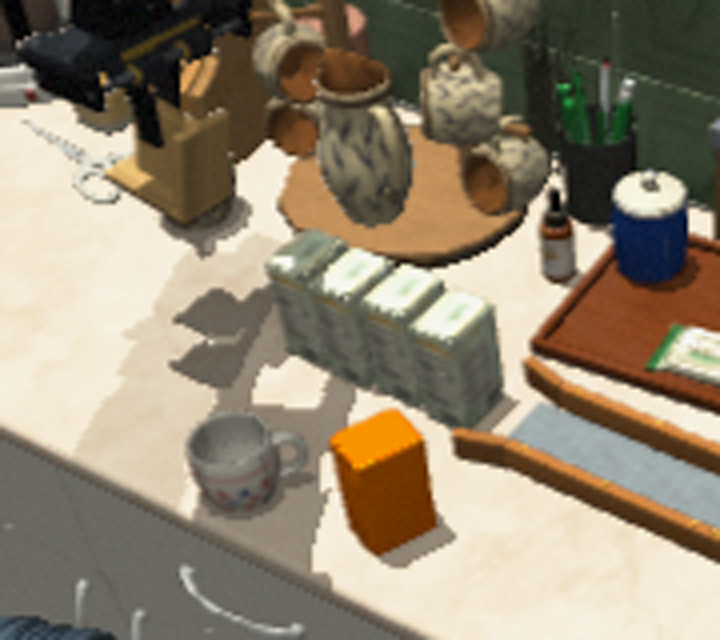

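View pics/t6.png

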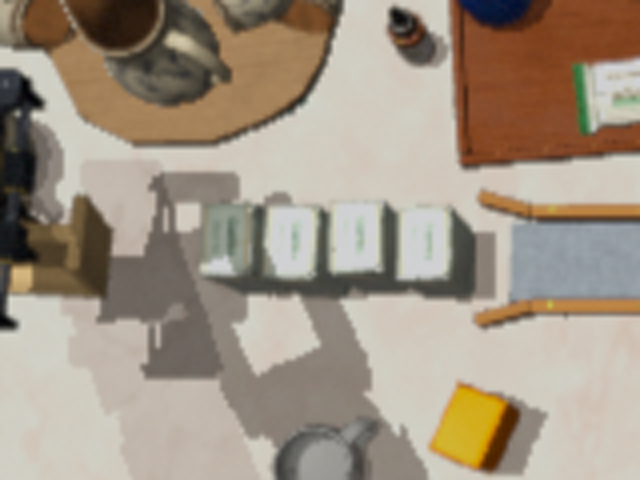

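>>> apply_moves(
  steps=[
    {"x": 0, "y": 0, "z": -20, "spin": 0},
    {"x": 0, "y": 0, "z": -20, "spin": 0},
    {"x": 0, "y": 0, "z": -20, "spin": 0},
    {"x": 0, "y": 0, "z": -20, "spin": 0},
    {"x": 0, "y": 0, "z": 0, "spin": 0},
  ],
)

```text
time_s: 8.5
position: [0.5472, 0.3564, 0.1076]
tcp_rot: [[0.994, -0.106, 0.018], [-0.018, -0.002, 1.0], [-0.106, -0.994, -0.004]]
force: [-1.2, 0.5, -8.7]
opening: 0.183
```

>>> apply_moves(
  steps=[
    {"x": 0, "y": 0, "z": 0, "spin": 0},
    {"x": 0, "y": 0, "z": 0, "spin": 0},
    {"x": 0, "y": 0, "z": 0, "spin": 0},
    {"x": 0, "y": 0, "z": 0, "spin": 0},
  ],
)

```text
time_s: 8.9
position: [0.5473, 0.3546, 0.1091]
tcp_rot: [[0.994, -0.106, 0.02], [-0.02, -0.002, 1.0], [-0.106, -0.994, -0.004]]
force: [-0.5, 0.3, -7.6]
opening: 0.179
```

```bash
python3 - <<'E'
from h import *
s=read_state();print(s['position'],s['tcp_rot'].round(3),s['joint_positions'].round(2),s['qvel'].round(2))
E
```

```text
[0.54733369 0.35458883 0.10908229] [[ 0.994 -0.106  0.02 ]
 [-0.02  -0.002  1.   ]
 [-0.106 -0.994 -0.004]] [22.13 42.47 79.27  2.43 63.98 22.09] [-0.11 -0.86 -0.35  0.04  0.03 -0.02]
```

>>> apply_moves(
  steps=[
    {"x": -45, "y": 0, "z": 0, "spin": 0},
    {"x": -45, "y": 0, "z": 0, "spin": 0},
    {"x": 0, "y": 0, "z": 0, "spin": 0},
    {"x": 0, "y": 0, "z": 0, "spin": 0},
  ],
)

```text
time_s: 9.3
position: [0.4586, 0.3554, 0.1135]
tcp_rot: [[0.995, -0.095, 0.021], [-0.021, 0.002, 1.0], [-0.095, -0.995, 0.0]]
force: [2.0, -0.4, -7.4]
opening: 0.185
```

Now slowly back outward, to compare the tilt drift.

>>> apply_moves(
  steps=[
    {"x": 10, "y": 0, "z": 0, "spin": 0},
    {"x": 10, "y": 0, "z": 0, "spin": 0},
    {"x": 10, "y": 0, "z": 0, "spin": 0},
    {"x": 10, "y": 0, "z": 0, "spin": 0},
    {"x": 10, "y": 0, "z": 0, "spin": 0},
    {"x": 10, "y": 0, "z": 0, "spin": 0},
    {"x": 0, "y": 0, "z": 0, "spin": 0},
  ],
)

```text
time_s: 10.0
position: [0.5314, 0.356, 0.1153]
tcp_rot: [[0.996, -0.085, 0.023], [-0.023, 0.006, 1.0], [-0.085, -0.996, 0.004]]
force: [0.9, 0.1, -8.1]
opening: 0.183
```

```bash
cat >> h.py <<'E'
Rg=np.array([[0.972,0.04,-0.232],[0.233,-0.011,0.972],[0.036,-0.999,-0.02]]);pg=np.array([.4323,-.2294,.0608])
th=np.radians(13);E0=np.array([[np.sin(th),np.cos(th),0],[-np.cos(th),np.sin(th),0],[0,0,1.]]);o0=np.array([.4352,-.2429,0])
LOOPS=[[(-40,-8,87),(-40,8,87),(35,8,87),(35,-8,87)],[(-55,-30,11),(-55,30,11),(40,30,0),(40,-30,0)],[(40,-30,92),(40,30,92),(40,30,0),(40,-30,0)]]
def bpose(s,flat=True):
    # flat: bookend stayed flat when gripped; else it aligned its rib with tool (roll = tool roll)
    R=s['tcp_rot'];p=s['position']
    if flat: rel=Rg.T@E0; ro=Rg.T@(o0-pg); return R@rel,p+R@ro
    ro=np.array([0,.0605,-.0138*-1*-1]); E=np.c_[-R[:,2],R[:,0],-R[:,1]]; return E,p+R@np.array([0,.0605,-.0138])
def overlay(cam,im,E,o,off,sz,f=8):
    z=cv2.resize(im[off[1]:off[1]+sz[1],off[0]:off[0]+sz[0]],None,fx=f,fy=f,interpolation=cv2.INTER_CUBIC).copy()
    for l in LOOPS:
        X=np.array([o+E@(np.array(v)/1000) for v in l]);q=(w2pix(cam,X)-off+.5)*f-.5
        cv2.polylines(z,[q.round().astype(np.int32)],True,(255,0,0),1)
    return z
E
python3 - <<'E'
from h import *
s=read_state();print(s['position'],s['tcp_rot'].round(3))
sc=imaging.capture('scene')
o=[]
for fl in(True,False):
    E,p=bpose(s,fl);print(E.round(3),p.round(4));c=w2pix('scene',p)[0].astype(int);o.append(overlay('scene',sc,E,p,(c[0]-28,c[1]-42),(50,60)))
cv2.imwrite('pics/ov1.png',np.hstack(o)[:,:,::-1])
E
```

```text
[0.53144033 0.35604747 0.11526471] [[ 0.996 -0.085  0.023]
 [-0.023  0.006  1.   ]
 [-0.085 -0.996  0.004]]
[[-0.033  0.992  0.12 ]
 [-0.999 -0.03  -0.027]
 [-0.023 -0.122  0.992]] [0.5234 0.3439 0.0546]
[[-0.023  0.996  0.085]
 [-1.    -0.023 -0.006]
 [-0.004 -0.085  0.996]] [0.526  0.3426 0.0549]
```

View pics/ov1.png

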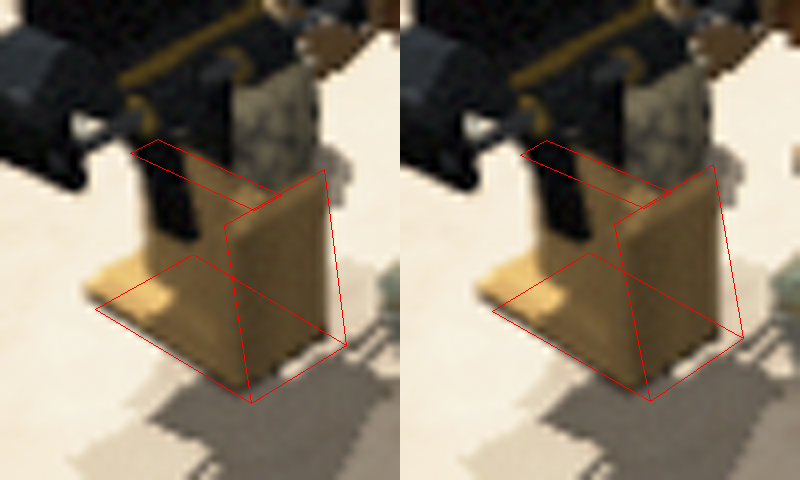

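```bash
cat >> h.py <<'E'
from scipy.optimize import least_squares
from scipy.spatial.transform import Rotation as Ro
def fitb(cam,obj,px,x0):
    # x0: x,y,z,roll,pitch,yaw about E-lane frame
    B=np.array([[0,1,0],[-1,0,0],[0,0,1.]])
    obj=np.array(obj,float)/1000
    def res(v):
        E=B@Ro.from_euler('zyx',v[3:][::-1]).as_matrix();return (w2pix(cam,obj@E.T+v[:3])-px).ravel()
    r=least_squares(res,x0,x_scale=[.01]*3+[.05]*3);return r.x,res(r.x)
E
python3 - <<'E'
from h import *
s=read_state();E,p=bpose(s,True);c=w2pix('scene',p)[0].astype(int);off=np.array((c[0]-28,c[1]-42))
z=np.array([(232,230),(322,176),(242,390),(328,330),(83,290)],float)
px=(z+.5)/8-.5+off
obj=[(40,-30,92),(40,30,92),(40,-30,0),(40,30,0),(-55,-30,5)]
v,r=fitb('scene',obj,px,[.523,.344,.055,0,0,0]);print(v[:3].round(4),np.degrees(v[3:]).round(1),r.round(1))
# direction of vertical in image
print(w2pix('scene',[[.523,.3,.05],[.523,.3,.15]]))
E
```

```text
[0.5555 0.3924 0.026 ] [-5.6  9.7  0.5] [-0.   0.2  0.2 -0.3 -0.3 -0.1 -0.1 -0.   0.2  0.2]
[[157.16559706 138.29256299]
 [150.86512895 115.55834081]]
```

>>> apply_moves(
  steps=[
    {"x": -48, "y": 0, "z": 0, "spin": 0},
    {"x": -48, "y": 0, "z": 0, "spin": 0},
    {"x": -30, "y": 0, "z": 0, "spin": 0},
    {"x": 0, "y": 0, "z": 0, "spin": 0},
  ],
)

```text
time_s: 10.45
position: [0.3987, 0.3537, 0.1146]
tcp_rot: [[0.995, -0.092, 0.026], [-0.026, 0.004, 1.0], [-0.092, -0.996, 0.001]]
force: [-0.9, -0.8, -9.0]
opening: 0.184
```

>>> apply_moves(
  steps=[
    {"x": 8, "y": 0, "z": 0, "spin": 0},
    {"x": 8, "y": 0, "z": 0, "spin": 0},
    {"x": 8, "y": 0, "z": 0, "spin": 0},
    {"x": 8, "y": 0, "z": 0, "spin": 0},
    {"x": 8, "y": 0, "z": 0, "spin": 0},
    {"x": 8, "y": 0, "z": 0, "spin": 0},
    {"x": 8, "y": 0, "z": 0, "spin": 0},
    {"x": 8, "y": 0, "z": 0, "spin": 0},
    {"x": 8, "y": 0, "z": 0, "spin": 0},
    {"x": 8, "y": 0, "z": 0, "spin": 0},
  ],
)

```text
time_s: 11.45
position: [0.4894, 0.3539, 0.1149]
tcp_rot: [[0.996, -0.087, 0.028], [-0.027, 0.006, 1.0], [-0.087, -0.996, 0.003]]
force: [0.2, -0.1, -7.8]
opening: 0.185
```

>>> apply_moves(
  steps=[
    {"x": 0, "y": 12, "z": 4, "spin": 0},
    {"x": 0, "y": 12, "z": 4, "spin": 0},
    {"x": 0, "y": 12, "z": 4, "spin": 0},
    {"x": 0, "y": 12, "z": 4, "spin": 0},
    {"x": 0, "y": 12, "z": 0, "spin": 0},
    {"x": 0, "y": 12, "z": 0, "spin": 0},
    {"x": 0, "y": 12, "z": 0, "spin": 0},
    {"x": 0, "y": 12, "z": 0, "spin": 0},
    {"x": 0, "y": 0, "z": 0, "spin": 0},
  ],
)

```text
time_s: 12.35
position: [0.4883, 0.46, 0.1317]
tcp_rot: [[0.996, -0.088, 0.025], [-0.025, 0.007, 1.0], [-0.088, -0.996, 0.004]]
force: [-0.1, -0.4, -6.6]
opening: 0.184
```

>>> apply_moves(
  steps=[
    {"x": 0, "y": -45, "z": 0, "spin": 0},
    {"x": 0, "y": -45, "z": 0, "spin": 0},
    {"x": 0, "y": 0, "z": 0, "spin": 0},
  ],
)

```text
time_s: 12.65
position: [0.4871, 0.3692, 0.1307]
tcp_rot: [[0.996, -0.088, 0.019], [-0.019, 0.005, 1.0], [-0.088, -0.996, 0.003]]
force: [-1.1, -0.6, -8.7]
opening: 0.181
```

>>> apply_moves(
  steps=[
    {"x": 0, "y": 0, "z": 30, "spin": 0},
    {"x": 0, "y": 0, "z": 30, "spin": 0},
    {"x": 0, "y": 0, "z": 30, "spin": 0},
    {"x": 0, "y": 0, "z": 0, "spin": 0},
  ],
)

```text
time_s: 13.05
position: [0.4858, 0.3644, 0.2213]
tcp_rot: [[0.995, -0.095, 0.025], [-0.025, 0.0, 1.0], [-0.095, -0.995, -0.002]]
force: [2.1, -0.1, -8.9]
opening: 0.18
```

>>> apply_moves(
  steps=[
    {"x": 0, "y": 0, "z": -8, "spin": 0},
    {"x": 0, "y": 0, "z": -8, "spin": 0},
    {"x": 0, "y": 0, "z": -8, "spin": 0},
    {"x": 0, "y": 0, "z": -8, "spin": 0},
    {"x": 0, "y": 0, "z": -8, "spin": 0},
    {"x": 0, "y": 0, "z": 0, "spin": 0},
  ],
)

```text
time_s: 13.65
position: [0.4811, 0.3617, 0.1697]
tcp_rot: [[0.994, -0.108, 0.025], [-0.026, -0.007, 1.0], [-0.108, -0.994, -0.01]]
force: [-0.4, 0.1, -8.5]
opening: 0.177
```

>>> apply_moves(
  steps=[
    {"x": 0, "y": 0, "z": 8, "spin": 0},
    {"x": 0, "y": 0, "z": 8, "spin": 0},
    {"x": 0, "y": 0, "z": 8, "spin": 0},
    {"x": 0, "y": 0, "z": 8, "spin": 0},
    {"x": 0, "y": 0, "z": 8, "spin": 0},
    {"x": 0, "y": 0, "z": 0, "spin": 0},
  ],
)

```text
time_s: 14.25
position: [0.4823, 0.3625, 0.215]
tcp_rot: [[0.994, -0.104, 0.025], [-0.026, -0.005, 1.0], [-0.104, -0.995, -0.008]]
force: [0.6, 0.0, -8.2]
opening: 0.175
```

>>> apply_moves(
  steps=[
    {"x": 0, "y": 0, "z": -45, "spin": 0},
    {"x": 0, "y": 0, "z": 0, "spin": 0},
    {"x": 0, "y": 0, "z": 0, "spin": 0},
  ],
)

```text
time_s: 14.55
position: [0.4849, 0.3639, 0.172]
tcp_rot: [[0.995, -0.097, 0.025], [-0.026, -0.002, 1.0], [-0.097, -0.995, -0.004]]
force: [2.0, 0.8, -6.1]
opening: 0.18
```

>>> apply_moves(
  steps=[
    {"x": 8, "y": 0, "z": 8, "spin": 0},
    {"x": 8, "y": 0, "z": 8, "spin": 0},
    {"x": 8, "y": 0, "z": 8, "spin": 0},
    {"x": 8, "y": 0, "z": 8, "spin": 0},
    {"x": 8, "y": 0, "z": 8, "spin": 0},
    {"x": 8, "y": 0, "z": 8, "spin": 0},
    {"x": 8, "y": 0, "z": 8, "spin": 0},
    {"x": 8, "y": 0, "z": 8, "spin": 0},
    {"x": 8, "y": 0, "z": 8, "spin": 0},
    {"x": 0, "y": 0, "z": 0, "spin": 0},
  ],
)

```text
time_s: 15.55
position: [0.5687, 0.3649, 0.263]
tcp_rot: [[0.997, -0.076, 0.027], [-0.026, 0.006, 1.0], [-0.077, -0.997, 0.004]]
force: [-0.5, 1.2, -7.8]
opening: 0.182
```

>>> apply_moves(
  steps=[
    {"x": 0, "y": 0, "z": -45, "spin": 0},
    {"x": 0, "y": 0, "z": 0, "spin": 0},
    {"x": 0, "y": 0, "z": -45, "spin": 0},
    {"x": 0, "y": 0, "z": 0, "spin": 0},
  ],
)

```text
time_s: 15.95
position: [0.5704, 0.3654, 0.1769]
tcp_rot: [[0.997, -0.074, 0.027], [-0.027, 0.008, 1.0], [-0.074, -0.997, 0.007]]
force: [-4.5, -1.8, -11.2]
opening: 0.182
```

>>> apply_moves(
  steps=[
    {"x": -34, "y": 0, "z": 0, "spin": 0},
    {"x": 0, "y": 0, "z": 0, "spin": 0},
    {"x": -45, "y": 0, "z": 0, "spin": 0},
    {"x": 0, "y": 0, "z": 0, "spin": 0},
  ],
)

```text
time_s: 16.35
position: [0.4915, 0.3649, 0.1809]
tcp_rot: [[0.997, -0.078, 0.028], [-0.028, 0.008, 1.0], [-0.079, -0.997, 0.006]]
force: [-2.5, -0.9, -8.6]
opening: 0.182
```

>>> apply_moves(
  steps=[
    {"x": 8, "y": 0, "z": 8, "spin": 0},
    {"x": 8, "y": 0, "z": 8, "spin": 0},
    {"x": 8, "y": 0, "z": 8, "spin": 0},
    {"x": 8, "y": 0, "z": 8, "spin": 0},
    {"x": 8, "y": 0, "z": 8, "spin": 0},
    {"x": 8, "y": 0, "z": 8, "spin": 0},
    {"x": 8, "y": 0, "z": 8, "spin": 0},
    {"x": 8, "y": 0, "z": 8, "spin": 0},
    {"x": 8, "y": 0, "z": 8, "spin": 0},
    {"x": 0, "y": 0, "z": 0, "spin": 0},
  ],
)

```text
time_s: 17.35
position: [0.5786, 0.3692, 0.2814]
tcp_rot: [[0.999, -0.043, 0.026], [-0.025, 0.023, 0.999], [-0.044, -0.999, 0.022]]
force: [0.4, 0.1, -7.5]
opening: 0.177
```

>>> apply_moves(
  steps=[
    {"x": 0, "y": 0, "z": -45, "spin": 0},
    {"x": 0, "y": 0, "z": 0, "spin": 0},
    {"x": 0, "y": 0, "z": -45, "spin": 0},
    {"x": 0, "y": 0, "z": 0, "spin": 0},
  ],
)

```text
time_s: 17.75
position: [0.5816, 0.3703, 0.1976]
tcp_rot: [[0.999, -0.036, 0.027], [-0.026, 0.027, 0.999], [-0.037, -0.999, 0.026]]
force: [-4.2, -1.4, -10.8]
opening: 0.178
```

>>> apply_moves(
  steps=[
    {"x": -9, "y": -4, "z": -45, "spin": 0.012},
    {"x": 0, "y": 0, "z": 0, "spin": 0},
    {"x": 0, "y": 0, "z": -45, "spin": 0},
    {"x": 0, "y": 0, "z": 0, "spin": 0},
    {"x": 0, "y": 0, "z": -28, "spin": 0},
    {"x": 0, "y": 0, "z": 0, "spin": 0},
    {"x": 0, "y": 0, "z": 0, "spin": 0},
  ],
)

```text
time_s: 18.45
position: [0.5884, 0.3745, 0.1007]
tcp_rot: [[1.0, -0.009, 0.013], [-0.013, 0.041, 0.999], [-0.009, -0.999, 0.041]]
force: [1.5, 0.6, -6.3]
opening: 0.178
```

```bash
python3 - <<'E'
from h import *
s=read_state();print(s['position'],s['tcp_rot'].round(3))
sc=imaging.capture('scene')
o=[]
for fl in(True,False):
    E,p=bpose(s,fl);c=w2pix('scene',p)[0].astype(int);o.append(overlay('scene',sc,E,p,(c[0]-28,c[1]-38),(50,60)))
cv2.imwrite('pics/ov2.png',np.hstack(o)[:,:,::-1])
t=imaging.capture('top');E,p=bpose(s,False);cv2.imwrite('pics/ov2t.png',overlay('top',t,E,p,(60,150),(130,60),6)[:,:,::-1])
E
```

```text
[0.58836323 0.37451393 0.10072333] [[ 1.    -0.009  0.013]
 [-0.013  0.041  0.999]
 [-0.009 -0.999  0.041]]
```

View pics/ov2.png

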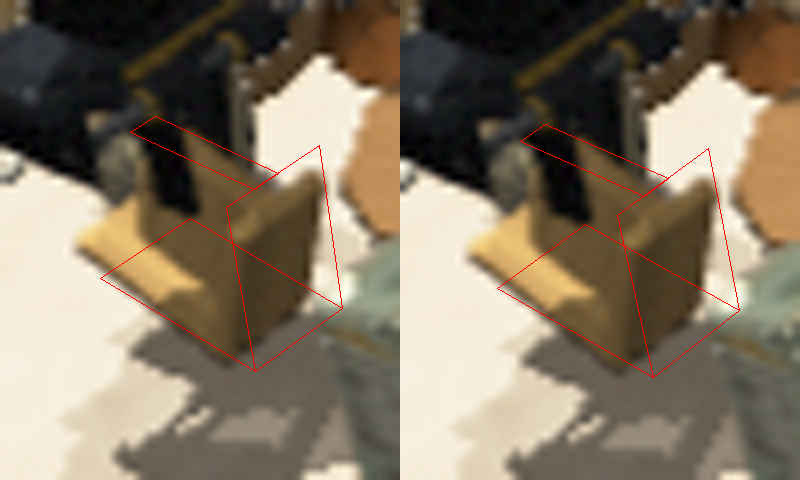

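View pics/ov2t.png

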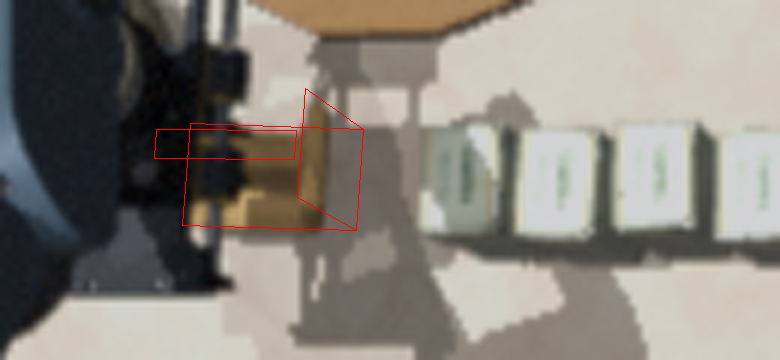

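>>> apply_moves(
  steps=[
    {"x": -16, "y": 0, "z": 0, "spin": 0},
    {"x": 0, "y": 0, "z": 0, "spin": 0},
    {"x": 0, "y": 0, "z": -15, "spin": 0},
    {"x": 0, "y": 0, "z": 0, "spin": 0},
  ],
)

```text
time_s: 18.95
position: [0.5753, 0.3758, 0.0939]
tcp_rot: [[1.0, 0.002, 0.012], [-0.012, 0.045, 0.999], [0.002, -0.999, 0.045]]
force: [-0.9, -0.5, -9.9]
opening: 0.176
```

>>> apply_moves(
  steps=[
    {"x": -4, "y": -6, "z": -14, "spin": 0},
    {"x": 0, "y": 0, "z": 0, "spin": 0},
    {"x": 0, "y": 0, "z": -8, "spin": 0},
    {"x": 0, "y": 0, "z": 0, "spin": 0},
  ],
)

```text
time_s: 19.35
position: [0.5785, 0.3749, 0.0795]
tcp_rot: [[1.0, 0.018, 0.014], [-0.015, 0.057, 0.998], [0.017, -0.998, 0.057]]
force: [0.1, -0.3, -8.3]
opening: 0.181
```

>>> apply_moves(
  steps=[
    {"x": -4, "y": -4, "z": -12, "spin": 0},
    {"x": 0, "y": 0, "z": 0, "spin": 0},
  ],
)

```text
time_s: 19.55
position: [0.5822, 0.3783, 0.0776]
tcp_rot: [[0.999, 0.037, 0.015], [-0.018, 0.073, 0.997], [0.036, -0.997, 0.073]]
force: [-0.1, -1.1, -8.6]
opening: 0.185
```

>>> apply_moves(
  steps=[
    {"x": -4, "y": -4, "z": -6, "spin": 0},
    {"x": -4, "y": -4, "z": -6, "spin": 0},
    {"x": -3, "y": -3, "z": -6, "spin": 0},
  ],
)

```text
time_s: 19.85
position: [0.5851, 0.3778, 0.0756]
tcp_rot: [[0.997, 0.073, 0.017], [-0.024, 0.097, 0.995], [0.071, -0.993, 0.098]]
force: [-3.8, 4.4, 19.8]
opening: 0.184
```

```bash
python3 - <<'E'
from h import *
s=read_state();print(s['position'],s['tcp_rot'].round(3),s['joint_positions'].round(2),s['qvel'].round(1),s['tau'].round(1))
sc=imaging.capture('scene');E,p=bpose(s,False);c=w2pix('scene',p)[0].astype(int)
cv2.imwrite('pics/ov3.png',overlay('scene',sc,E,p,(c[0]-40,c[1]-45),(80,65),8)[:,:,::-1])
E
```

```text
[0.58508563 0.37778721 0.0755969 ] [[ 0.997  0.073  0.017]
 [-0.024  0.097  0.995]
 [ 0.071 -0.993  0.098]] [22.13 44.   82.86  4.87 47.27 20.21] [ -0.8  -1.1   4.9   3.8 -10.6  -2.4] [ -3.9 -37.8 -11.   -1.3  -1.3  -0.1]
```

View pics/ov3.png

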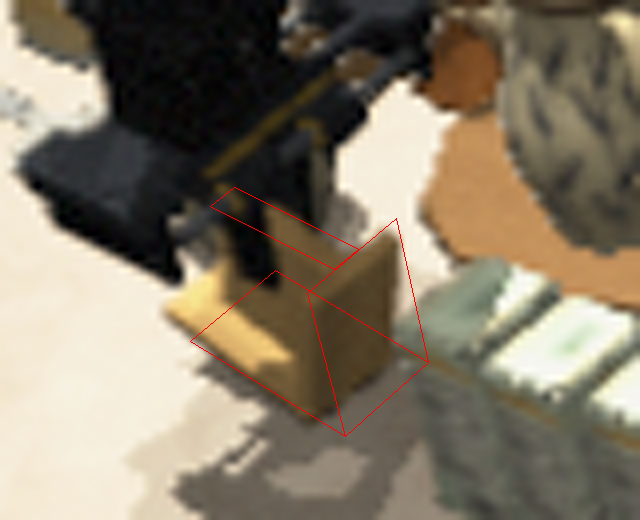

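>>> apply_moves(
  steps=[
    {"x": 0, "y": 0, "z": 4, "spin": 0},
    {"x": 0, "y": 0, "z": 0, "spin": 0},
  ],
)

```text
time_s: 20.1
position: [0.5837, 0.3765, 0.0796]
tcp_rot: [[0.997, 0.071, 0.017], [-0.023, 0.095, 0.995], [0.069, -0.993, 0.096]]
force: [0.6, 0.5, -8.6]
opening: 0.183
```

>>> apply_moves(
  steps=[
    {"x": 0, "y": 0, "z": -3, "spin": 0},
    {"x": 0, "y": 0, "z": 0, "spin": 0},
  ],
)

```text
time_s: 20.3
position: [0.5844, 0.3768, 0.0768]
tcp_rot: [[0.997, 0.072, 0.018], [-0.025, 0.096, 0.995], [0.07, -0.993, 0.098]]
force: [-2.8, -0.6, 3.9]
opening: 0.181
```

>>> apply_moves(
  steps=[
    {"x": 0, "y": 0, "z": 0, "spin": 0},
    {"x": 0, "y": 0, "z": 0, "spin": 0},
    {"x": 0, "y": 0, "z": 0, "spin": 0},
    {"x": 0, "y": 0, "z": 0, "spin": 0},
    {"x": 0, "y": 0, "z": 0, "spin": 0},
    {"x": 0, "y": 0, "z": 0, "spin": 0},
  ],
  grip=50,
)

```text
time_s: 20.9
position: [0.5871, 0.3773, 0.0766]
tcp_rot: [[0.997, 0.077, 0.018], [-0.026, 0.098, 0.995], [0.075, -0.992, 0.1]]
force: [-0.4, 1.6, 0.8]
opening: 0.558
```

```bash
python3 - <<'E'
from h import *
s=read_state();print(s['time_s'],s['position'],s['tcp_rot'].round(3),s['joint_positions'].round(2))
sc=imaging.capture('scene')[70:170,100:230];t=imaging.capture('top')[150:210,60:200]
cv2.imwrite('pics/s7.png',cv2.resize(sc,None,fx=5,fy=5,interpolation=cv2.INTER_CUBIC)[:,:,::-1])
cv2.imwrite('pics/t7.png',cv2.resize(t,None,fx=5,fy=5,interpolation=cv2.INTER_CUBIC)[:,:,::-1])
w=imaging.capture('wrist');cv2.imwrite('pics/w7.png',w[:,:,::-1])
E
```

```text
20.9 [0.58713338 0.37727587 0.07661256] [[ 0.997  0.077  0.018]
 [-0.026  0.098  0.995]
 [ 0.075 -0.992  0.1  ]] [22.03 43.94 82.82  4.86 47.1  20.19]
```

View pics/s7.png

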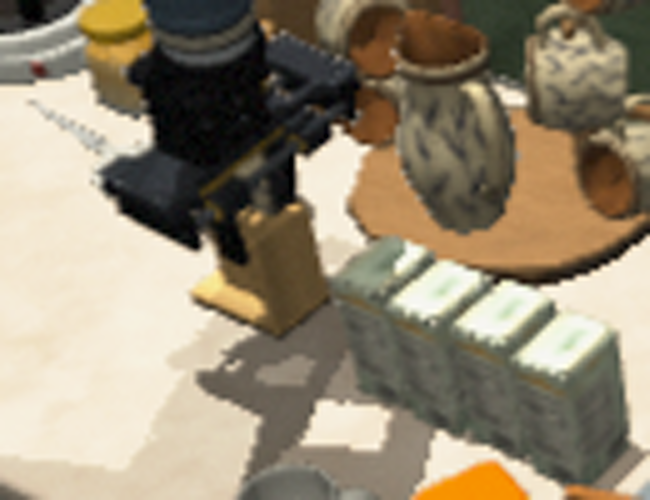

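View pics/t7.png

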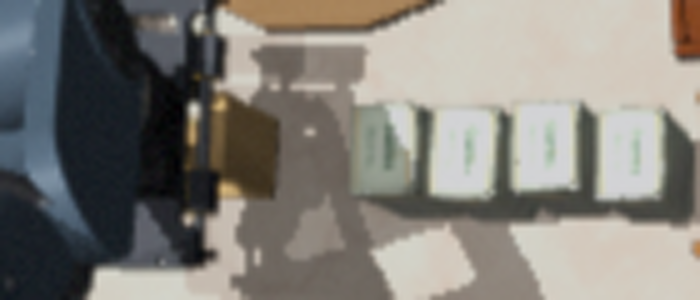

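View pics/w7.png

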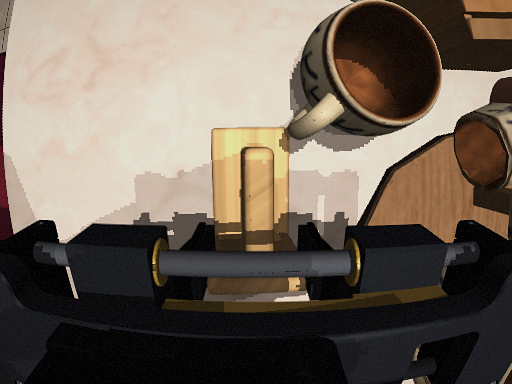

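>>> apply_moves(
  steps=[
    {"x": 0, "y": 0, "z": 30, "spin": 0},
    {"x": 0, "y": 0, "z": 30, "spin": 0},
    {"x": 0, "y": 0, "z": 30, "spin": 0},
    {"x": 0, "y": 0, "z": 0, "spin": 0},
    {"x": 0, "y": 0, "z": -8, "spin": 0},
    {"x": 0, "y": 0, "z": -8, "spin": 0},
    {"x": 0, "y": 0, "z": -8, "spin": 0},
    {"x": 0, "y": 0, "z": -8, "spin": 0},
    {"x": 0, "y": 0, "z": -8, "spin": 0},
  ],
  grip=87,
)

```text
time_s: 21.95
position: [0.5851, 0.3739, 0.1208]
tcp_rot: [[0.997, 0.071, 0.019], [-0.026, 0.092, 0.995], [0.069, -0.993, 0.093]]
force: [0.8, -0.5, -1.3]
opening: 0.998
```

```bash
python3 - <<'E'
from h import *
s=read_state();print(s['time_s'],s['position'],s['tcp_rot'].round(3),s['joint_positions'].round(2))
E
```

```text
21.95 [0.58512413 0.3738608  0.12076583] [[ 0.997  0.071  0.019]
 [-0.026  0.092  0.995]
 [ 0.069 -0.993  0.093]] [21.92 40.49 81.69  4.26 52.13 20.77]
```

>>> apply_moves(
  steps=[
    {"x": 0, "y": 0, "z": 48, "spin": 0},
    {"x": 0, "y": 0, "z": 0, "spin": 0},
    {"x": -8, "y": 0, "z": -5, "spin": 0},
    {"x": -8, "y": 0, "z": -5, "spin": 0},
    {"x": -8, "y": 0, "z": -5, "spin": 0},
    {"x": -8, "y": 0, "z": -5, "spin": 0},
    {"x": -8, "y": 0, "z": -5, "spin": 0},
    {"x": -8, "y": 0, "z": -5, "spin": 0},
    {"x": -8, "y": 0, "z": -5, "spin": 0},
    {"x": -8, "y": 0, "z": -5, "spin": 0},
    {"x": 0, "y": 0, "z": 0, "spin": 0},
  ],
)

```text
time_s: 23.05
position: [0.5085, 0.3714, 0.1127]
tcp_rot: [[0.999, 0.05, 0.021], [-0.025, 0.083, 0.996], [0.048, -0.995, 0.084]]
force: [0.5, 0.0, -0.3]
opening: 0.998
```

>>> apply_moves(
  steps=[
    {"x": 45, "y": 0, "z": 0, "spin": 0},
    {"x": 0, "y": 0, "z": 0, "spin": 0},
  ],
)

```text
time_s: 23.25
position: [0.5532, 0.3717, 0.1125]
tcp_rot: [[0.999, 0.049, 0.019], [-0.023, 0.083, 0.996], [0.047, -0.995, 0.084]]
force: [1.2, 0.4, 0.9]
opening: 1.003
```

>>> apply_moves(
  steps=[
    {"x": 0, "y": 0, "z": 48, "spin": 0},
    {"x": 0, "y": 0, "z": 0, "spin": 0},
    {"x": -8, "y": 0, "z": -6, "spin": 0},
    {"x": -8, "y": 0, "z": -6, "spin": 0},
    {"x": -8, "y": 0, "z": -6, "spin": 0},
    {"x": -8, "y": 0, "z": -6, "spin": 0},
    {"x": -8, "y": 0, "z": -6, "spin": 0},
    {"x": -8, "y": 0, "z": -6, "spin": 0},
    {"x": -8, "y": 0, "z": -6, "spin": 0},
    {"x": -8, "y": 0, "z": -6, "spin": 0},
    {"x": 0, "y": 0, "z": 0, "spin": 0},
  ],
)

```text
time_s: 24.35
position: [0.4816, 0.3703, 0.1056]
tcp_rot: [[0.999, 0.043, 0.02], [-0.024, 0.08, 0.997], [0.041, -0.996, 0.081]]
force: [-0.6, -0.3, 1.3]
opening: 1.001
```

>>> apply_moves(
  steps=[
    {"x": 0, "y": 0, "z": 48, "spin": 0},
    {"x": 0, "y": 0, "z": 0, "spin": 0},
    {"x": 45, "y": 0, "z": 0, "spin": 0},
    {"x": 0, "y": 0, "z": 0, "spin": 0},
  ],
)

```text
time_s: 24.75
position: [0.5257, 0.3702, 0.1526]
tcp_rot: [[0.999, 0.04, 0.019], [-0.022, 0.078, 0.997], [0.038, -0.996, 0.079]]
force: [-0.5, -0.4, 0.6]
opening: 1.001
```

>>> apply_moves(
  steps=[
    {"x": 4, "y": 4, "z": 12, "spin": 0},
    {"x": 0, "y": 0, "z": 0, "spin": 0},
    {"x": 4, "y": 4, "z": 12, "spin": 0},
    {"x": 0, "y": 0, "z": 0, "spin": 0},
  ],
)

```text
time_s: 25.15
position: [0.5351, 0.3776, 0.1759]
tcp_rot: [[0.999, 0.041, 0.021], [-0.024, 0.078, 0.997], [0.039, -0.996, 0.079]]
force: [0.9, 0.3, -0.3]
opening: 0.999
```

```bash
python3 - <<'E'
from h import *
t=imaging.capture('top')
cv2.imwrite('pics/t8.png',cv2.resize(t[150:210,70:200],None,fx=6,fy=6,interpolation=cv2.INTER_CUBIC)[:,:,::-1])
sc=imaging.capture('scene')[80:170,110:230]
cv2.imwrite('pics/s8.png',cv2.resize(sc,None,fx=6,fy=6,interpolation=cv2.INTER_CUBIC)[:,:,::-1])
E
```

```text
(no output)
```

View pics/s8.png

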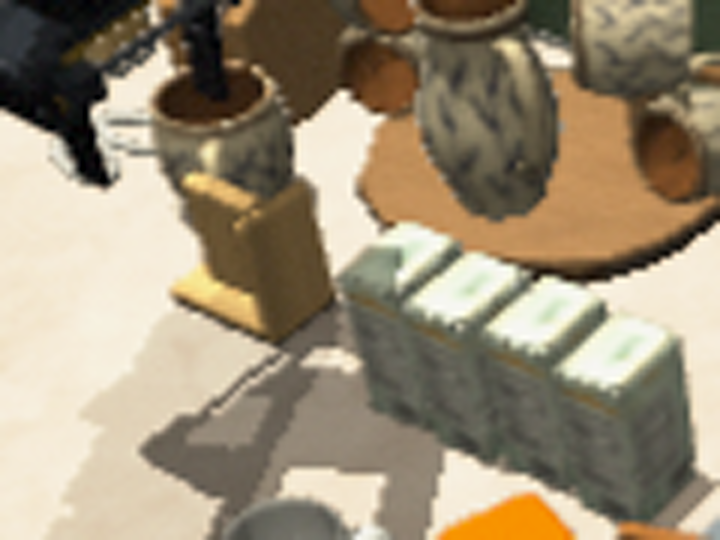

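View pics/t8.png

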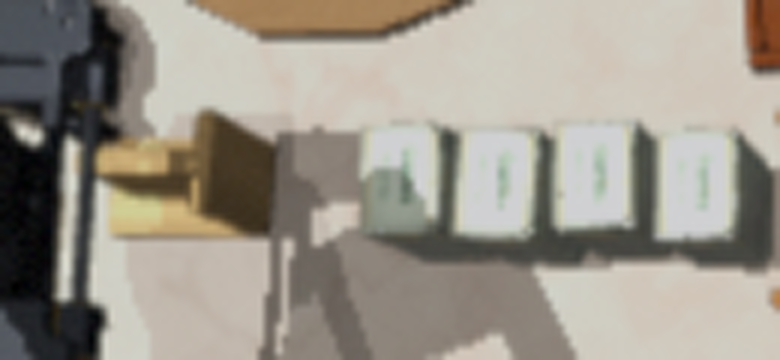

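```bash
cat >> h.py <<'E'
def fit2(obs,x0):
    # obs: list of (cam,obj mm,px); flat on table: x,y,yaw
    P={c:imaging.camera_params(c) for c in('top','scene')}
    def mod(v):
        e=np.array([np.sin(v[2]),-np.cos(v[2]),0]);return np.array([v[0],v[1],0]),np.c_[e,[np.cos(v[2]),np.sin(v[2]),0],[0,0,1]]
    def res(v):
        o,E=mod(v);return np.concatenate([(w2pix(c,np.array(a,float)/1000@E.T+o,P[c])-b).ravel() for c,a,b in obs])
    r=least_squares(res,x0);return r.x,res(r.x)
E
python3 - <<'E'
from h import *
zt=(np.array([(273,236),(110,236),(206,110),(198,212)])+.5)/6-.5+[70,150]
ot=[(40,-30,0),(-55,-30,5),(34,30,92),(34,-30,92)]
zs=(np.array([(280,340),(335,295),(172,293),(240,217),(308,180)])+.5)/6-.5+[110,80]
os_=[(40,-30,0),(40,30,0),(-55,-30,5),(35,-30,92),(35,30,92)]
for obs in([('top',ot,zt)],[('scene',os_,zs)],[('top',ot,zt),('scene',os_,zs)]):
    v,r=fit2(obs,[.575,.36,0]);print(v[:2].round(4),np.degrees(v[2]).round(2),r.round(1))
print(read_state()['time_s'])
E
```

```text
[0.5892 0.3912] -1.83 [ 0.   0.8  0.2  0.1  0.  -0.7 -0.2 -0.1]
[0.5996 0.4006] -0.85 [-0.2  0.5  1.  -0.3 -0.5 -0.5 -0.   1.  -0.3 -1. ]
[0.5923 0.3937] -0.95 [-0.5 -0.2 -0.4 -0.5 -0.8 -1.7 -0.7 -1.2 -0.2  2.1  1.2  1.3 -0.5  1.1
 -0.   2.6 -0.2  0.5]
25.25
```

```bash
python3 - <<'E'
from h import *
w=imaging.capture('wrist');cv2.imwrite('pics/w8.png',w[:,:,::-1]);p=imaging.camera_params('wrist')
for z in(.06,.08,.1,.12,.14):
    print(z,pix2w('top',[(69.5,153.5),(69.5,165)],z)[:,:2].round(3).tolist())
# wrist at w7 pose unknown; predicted bookend in the present wrist picture
print(w2pix('wrist',np.array([[.589,.391+.04,.087],[.589,.391+.055,.011],[.56,.446,.011],[.619,.446,.011]]),p).round(1),read_state()['position'])
E
```

```text
0.06 [[0.677, 0.493], [0.636, 0.49]]
0.08 [[0.671, 0.482], [0.631, 0.479]]
0.1 [[0.665, 0.471], [0.625, 0.469]]
0.12 [[0.659, 0.461], [0.62, 0.458]]
0.14 [[0.653, 0.45], [0.615, 0.447]]
[[317.7 144. ]
 [301.  128.7]
 [274.5 128.9]
 [327.5 128.9]] [0.53231109 0.37622117 0.17347611]
```

View pics/w8.png

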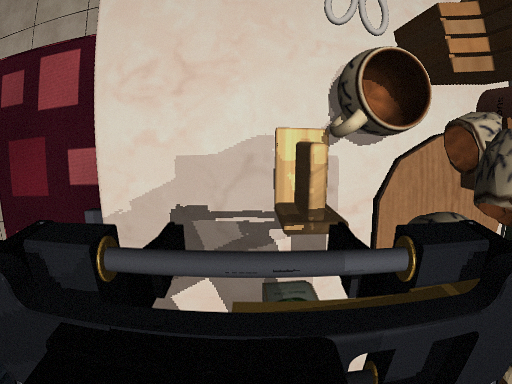

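```bash
python3 - <<'E'
from h import *
p=imaging.camera_params('wrist')
for z in(.06,.08,.1,.12,.14):print(z,pix2w('wrist',[(397,87),(362,87),(396,128)],z,p)[:,:2].round(3).tolist())
E
```

```text
0.06 [[0.681, 0.49], [0.641, 0.486], [0.678, 0.448]]
0.08 [[0.669, 0.486], [0.633, 0.483], [0.667, 0.447]]
0.1 [[0.658, 0.482], [0.625, 0.479], [0.656, 0.446]]
0.12 [[0.647, 0.478], [0.617, 0.475], [0.645, 0.445]]
0.14 [[0.636, 0.474], [0.608, 0.472], [0.634, 0.444]]
```

>>> apply_moves(
  steps=[
    {"x": 44, "y": 22, "z": 0, "spin": 0},
    {"x": 0, "y": 0, "z": 0, "spin": 0},
    {"x": 12, "y": 6, "z": -10, "spin": 0},
    {"x": 0, "y": 0, "z": -10, "spin": 0},
    {"x": 0, "y": 0, "z": -10, "spin": 0},
    {"x": 0, "y": 0, "z": -10, "spin": 0},
    {"x": 0, "y": 0, "z": 0, "spin": 0},
  ],
  grip=65,
)

```text
time_s: 26.0
position: [0.5785, 0.3999, 0.1218]
tcp_rot: [[1.0, 0.013, 0.022], [-0.023, 0.065, 0.998], [0.011, -0.998, 0.065]]
force: [-0.5, 0.4, -0.5]
opening: 0.753
```

>>> apply_moves(
  steps=[
    {"x": 8, "y": 3, "z": -10, "spin": 0},
    {"x": 4, "y": 2, "z": -10, "spin": 0},
    {"x": 3, "y": 1, "z": -10, "spin": 0},
    {"x": 3, "y": 1, "z": -10, "spin": 0},
    {"x": 0, "y": 0, "z": 0, "spin": 0},
  ],
)

```text
time_s: 26.5
position: [0.5978, 0.4074, 0.0787]
tcp_rot: [[1.0, 0.013, 0.022], [-0.023, 0.065, 0.998], [0.012, -0.998, 0.065]]
force: [-0.1, 0.8, -0.1]
opening: 0.746
```

>>> apply_moves(
  steps=[
    {"x": -6, "y": -2, "z": -8, "spin": 0},
    {"x": -4, "y": 0, "z": -5, "spin": 0},
    {"x": 0, "y": 0, "z": 0, "spin": 0},
  ],
)

```text
time_s: 26.8
position: [0.5867, 0.4051, 0.0643]
tcp_rot: [[1.0, 0.013, 0.022], [-0.023, 0.065, 0.998], [0.011, -0.998, 0.065]]
force: [-0.7, -0.4, 0.3]
opening: 0.75
```

```bash
python3 - <<'E'
from h import *
w=imaging.capture('wrist');cv2.imwrite('pics/w9.png',w[:,:,::-1])
E
```

```text
(no output)
```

View pics/w9.png

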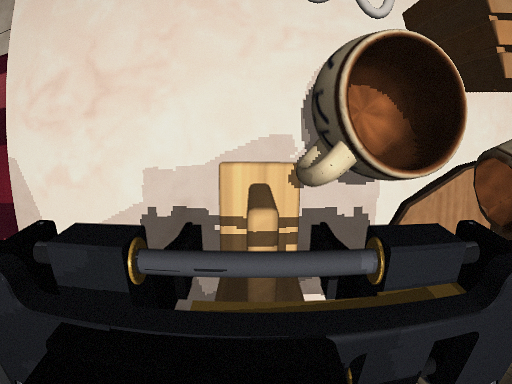

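>>> apply_moves(
  steps=[
    {"x": 0, "y": 0, "z": 0, "spin": 0},
    {"x": 0, "y": 0, "z": 0, "spin": 0},
    {"x": 0, "y": 0, "z": 0, "spin": 0},
    {"x": 0, "y": 0, "z": 0, "spin": 0},
    {"x": 0, "y": 0, "z": 0, "spin": 0},
    {"x": 0, "y": 0, "z": 0, "spin": 0},
    {"x": 0, "y": 0, "z": 0, "spin": 0},
    {"x": 0, "y": 0, "z": 0, "spin": 0},
    {"x": 0, "y": 0, "z": 0, "spin": 0},
    {"x": 0, "y": 0, "z": 0, "spin": 0},
  ],
  grip=0,
)

```text
time_s: 27.85
position: [0.589, 0.4059, 0.0671]
tcp_rot: [[1.0, 0.018, 0.022], [-0.023, 0.067, 0.997], [0.017, -0.998, 0.068]]
force: [0.7, 0.4, -0.1]
opening: 0.183
```

>>> apply_moves(
  steps=[
    {"x": -2, "y": -8, "z": 1, "spin": 0},
    {"x": -2, "y": -8, "z": 0, "spin": 0},
    {"x": -2, "y": -8, "z": 0, "spin": 0},
    {"x": -2, "y": -8, "z": 0, "spin": 0},
    {"x": -2, "y": -8, "z": 0, "spin": 0},
  ],
)

```text
time_s: 28.35
position: [0.5784, 0.3662, 0.0675]
tcp_rot: [[1.0, 0.02, 0.022], [-0.024, 0.073, 0.997], [0.018, -0.997, 0.073]]
force: [0.9, 3.2, -2.3]
opening: 0.178
```

>>> apply_moves(
  steps=[
    {"x": -2, "y": -8, "z": 0, "spin": 0.009},
    {"x": -2, "y": -8, "z": 0, "spin": 0},
    {"x": -2, "y": -8, "z": 0, "spin": 0},
    {"x": 0, "y": 0, "z": 0, "spin": 0},
  ],
)

```text
time_s: 28.75
position: [0.5708, 0.3375, 0.0672]
tcp_rot: [[1.0, 0.017, 0.014], [-0.015, 0.07, 0.997], [0.016, -0.997, 0.071]]
force: [-0.8, 0.9, -3.1]
opening: 0.186
```

```bash
python3 - <<'E'
from h import *
t=imaging.capture('top');sc=imaging.capture('scene')
im=cv2.resize(t[150:215,80:210],None,fx=6,fy=6,interpolation=cv2.INTER_CUBIC)
s=read_state();print(s['position'],s['tcp_rot'].round(3))
P=imaging.camera_params('top')
L=[np.array([.5665+.0148*(y+.001)+dx,y,.0]) for dx in(-.032,.032) for y in(.3,.0)]
q=((w2pix('top',np.array(L),P)-[80,150]+.5)*6-.5).astype(int)
cv2.line(im,tuple(map(int,q[0])),tuple(map(int,q[1])),(255,0,0),1);cv2.line(im,tuple(map(int,q[2])),tuple(map(int,q[3])),(255,0,0),1)
cv2.imwrite('pics/t10.png',im[:,:,::-1]);cv2.imwrite('pics/s10.png',cv2.resize(sc[80:190,120:250],None,fx=6,fy=5.4,interpolation=cv2.INTER_CUBIC)[:,:,::-1])
E
```

```text
[0.570879   0.33777414 0.0670968 ] [[ 1.     0.017  0.013]
 [-0.014  0.07   0.997]
 [ 0.016 -0.997  0.07 ]]
```

View pics/t10.png

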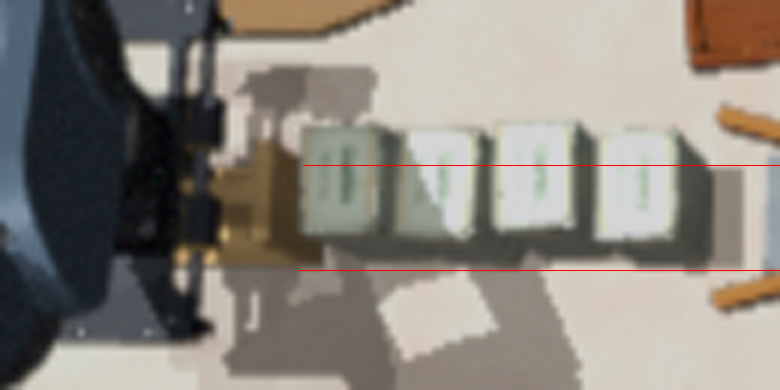

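View pics/s10.png

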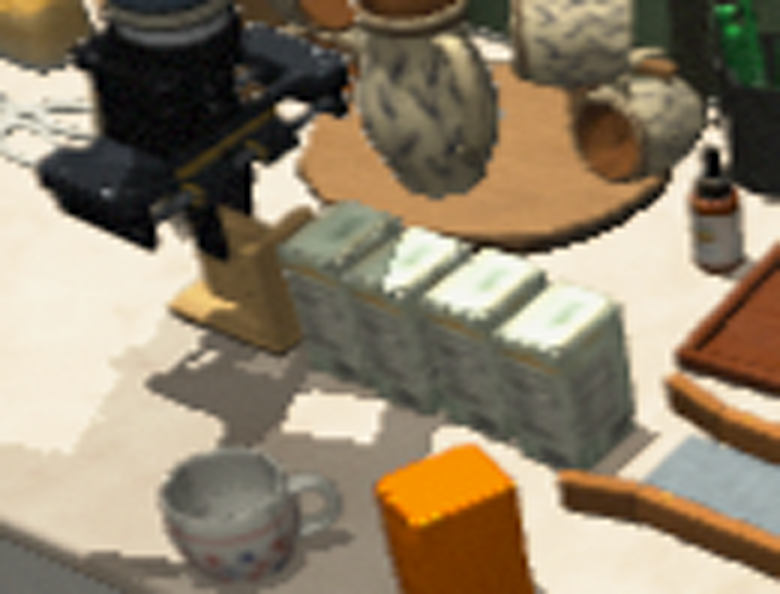

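>>> apply_moves(
  steps=[
    {"x": 0, "y": -7, "z": 0, "spin": 0},
    {"x": 0, "y": -7, "z": 0, "spin": 0},
    {"x": 0, "y": -7, "z": 0, "spin": 0},
    {"x": 0, "y": -7, "z": 0, "spin": 0},
    {"x": 0, "y": -7, "z": 0, "spin": 0},
    {"x": 0, "y": -7, "z": 0, "spin": 0},
    {"x": 0, "y": -7, "z": 0, "spin": 0},
    {"x": 0, "y": -7, "z": 0, "spin": 0},
  ],
)

```text
time_s: 29.65
position: [0.5705, 0.2829, 0.0675]
tcp_rot: [[1.0, 0.018, 0.014], [-0.015, 0.078, 0.997], [0.016, -0.997, 0.078]]
force: [-0.3, 5.1, -3.2]
opening: 0.182
```

```bash
python3 - <<'E'
from h import *
t=imaging.capture('top');sc=imaging.capture('scene')
cv2.imwrite('pics/t11.png',cv2.resize(t[150:215,90:220],None,fx=6,fy=6,interpolation=cv2.INTER_CUBIC)[:,:,::-1]);cv2.imwrite('pics/s11.png',cv2.resize(sc[90:200,130:260],None,fx=6,fy=5.4,interpolation=cv2.INTER_CUBIC)[:,:,::-1])
E
```

```text
(no output)
```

View pics/t11.png

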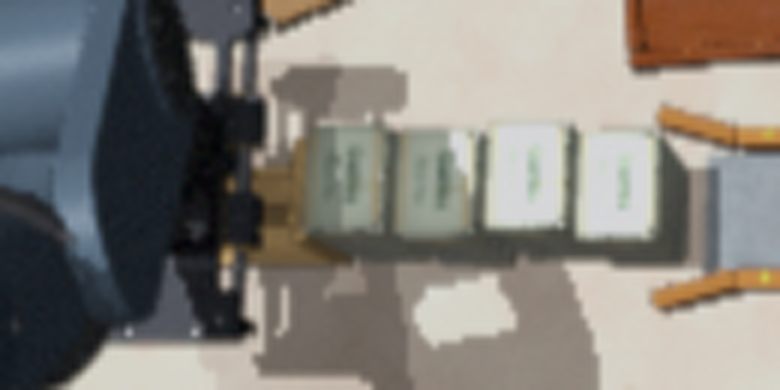

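View pics/s11.png

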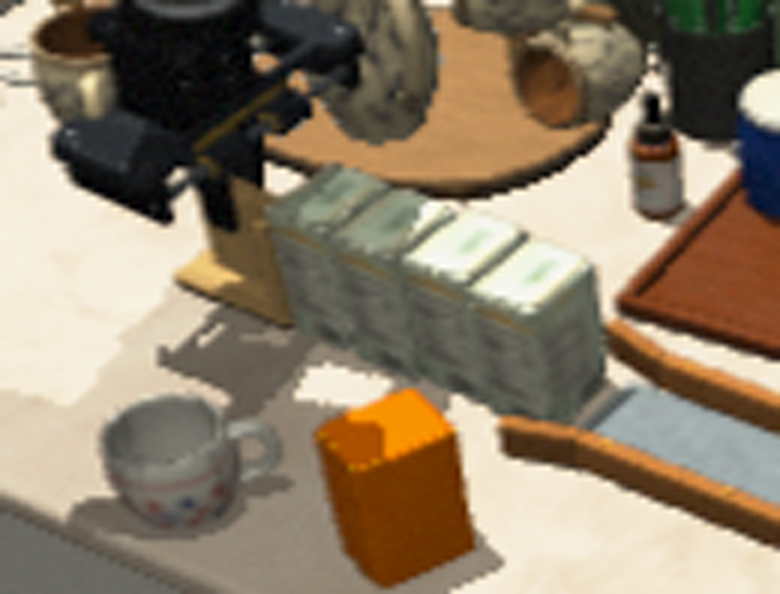

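>>> apply_moves(
  steps=[
    {"x": 0, "y": -7, "z": 0, "spin": 0},
    {"x": 0, "y": -7, "z": 0, "spin": 0},
    {"x": 0, "y": -7, "z": 0, "spin": 0},
    {"x": -1, "y": -7, "z": 0, "spin": 0},
    {"x": 0, "y": -7, "z": 0, "spin": 0},
    {"x": 0, "y": -7, "z": 0, "spin": 0},
    {"x": 0, "y": -7, "z": 0, "spin": 0},
    {"x": 0, "y": -7, "z": 0, "spin": 0},
  ],
)

```text
time_s: 30.55
position: [0.5686, 0.2283, 0.0678]
tcp_rot: [[1.0, 0.017, 0.014], [-0.015, 0.083, 0.996], [0.016, -0.996, 0.083]]
force: [0.1, 6.0, -3.0]
opening: 0.179
```

>>> apply_moves(
  steps=[
    {"x": 0, "y": -7, "z": 0, "spin": 0},
    {"x": 0, "y": -7, "z": 0, "spin": 0},
    {"x": 0, "y": -7, "z": 0, "spin": 0},
    {"x": 0, "y": -7, "z": 0, "spin": 0},
    {"x": 0, "y": -7, "z": 0, "spin": 0},
    {"x": 0, "y": -7, "z": 0, "spin": 0},
    {"x": 0, "y": -7, "z": 0, "spin": 0},
    {"x": 0, "y": -7, "z": 0, "spin": 0},
  ],
)

```text
time_s: 31.35
position: [0.566, 0.1739, 0.0679]
tcp_rot: [[1.0, 0.013, 0.011], [-0.012, 0.088, 0.996], [0.012, -0.996, 0.088]]
force: [1.2, 6.1, -1.4]
opening: 0.184
```

```bash
python3 - <<'E'
from h import *
t=imaging.capture('top');sc=imaging.capture('scene')
cv2.imwrite('pics/t12.png',cv2.resize(t[150:215,110:310],None,fx=4,fy=4,interpolation=cv2.INTER_CUBIC)[:,:,::-1]);cv2.imwrite('pics/s12.png',cv2.resize(sc[90:200,140:270],None,fx=6,fy=5.4,interpolation=cv2.INTER_CUBIC)[:,:,::-1])
E
```

```text
(no output)
```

View pics/t12.png

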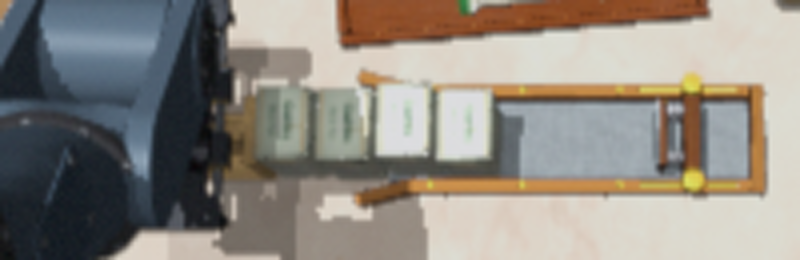

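View pics/s12.png

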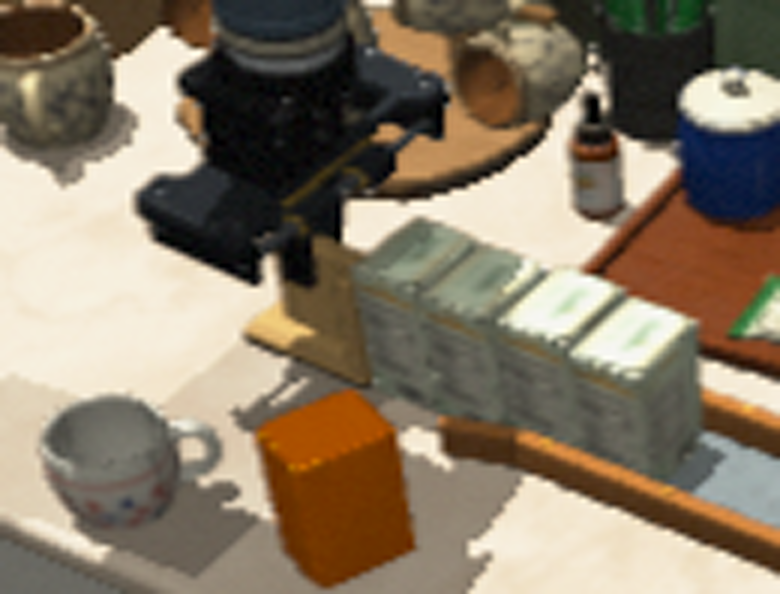

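>>> apply_moves(
  steps=[
    {"x": 1, "y": -7, "z": 0, "spin": 0},
    {"x": 1, "y": -7, "z": 0, "spin": 0},
    {"x": 0, "y": -7, "z": 0, "spin": 0},
    {"x": 1, "y": -7, "z": 0, "spin": 0},
    {"x": 0, "y": -7, "z": 0, "spin": 0},
    {"x": 1, "y": -7, "z": 0, "spin": 0},
    {"x": 0, "y": -7, "z": 0, "spin": 0},
  ],
)

```text
time_s: 32.15
position: [0.5663, 0.1286, 0.0682]
tcp_rot: [[1.0, 0.005, 0.012], [-0.012, 0.095, 0.995], [0.004, -0.995, 0.095]]
force: [1.0, 5.8, -1.9]
opening: 0.179
```

>>> apply_moves(
  steps=[
    {"x": 1, "y": -7, "z": 0, "spin": 0},
    {"x": 1, "y": -7, "z": 0, "spin": 0},
    {"x": 0, "y": -7, "z": 0, "spin": 0},
    {"x": 1, "y": -7, "z": 0, "spin": 0},
    {"x": 0, "y": -7, "z": 0, "spin": 0},
    {"x": 1, "y": -7, "z": 0, "spin": 0},
    {"x": 0, "y": -7, "z": 0, "spin": 0},
    {"x": 0, "y": 0, "z": 0, "spin": 0},
  ],
)

```text
time_s: 32.95
position: [0.5658, 0.0836, 0.0685]
tcp_rot: [[1.0, -0.003, 0.008], [-0.008, 0.102, 0.995], [-0.004, -0.995, 0.102]]
force: [1.0, -1.2, -5.3]
opening: 0.184
```

```bash
python3 - <<'E'
from h import *
t=imaging.capture('top');sc=imaging.capture('scene');s=read_state();print(s['position'],s['force'].round(1))
cv2.imwrite('pics/t13.png',cv2.resize(t[150:215,150:310],None,fx=5,fy=5,interpolation=cv2.INTER_CUBIC)[:,:,::-1]);cv2.imwrite('pics/s13.png',cv2.resize(sc[100:220,170:330],None,fx=5,fy=5,interpolation=cv2.INTER_CUBIC)[:,:,::-1])
E
```

```text
[0.56585086 0.08371708 0.06849851] [-0.2 -1.2 -4.2]
```

View pics/t13.png

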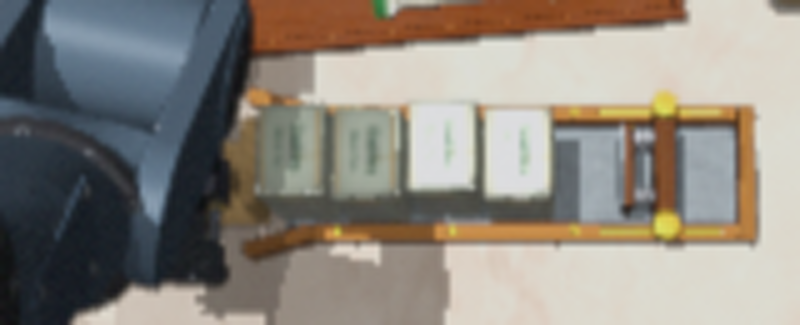

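View pics/s13.png

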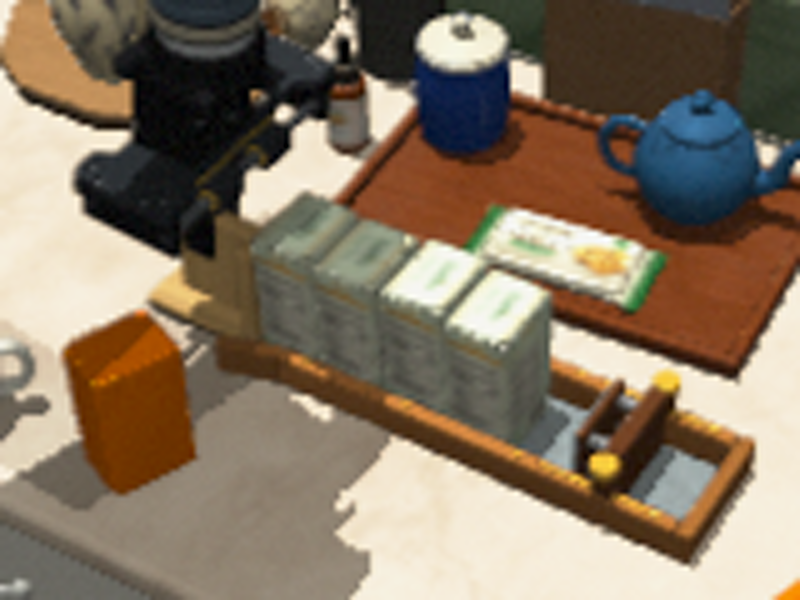

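>>> apply_moves(
  steps=[
    {"x": 1, "y": -7, "z": 0, "spin": 0},
    {"x": 1, "y": -7, "z": 0, "spin": 0},
    {"x": 1, "y": -6, "z": 0, "spin": 0},
    {"x": 0, "y": -4, "z": 0, "spin": 0},
    {"x": 0, "y": -4, "z": 0, "spin": 0},
  ],
)

```text
time_s: 33.55
position: [0.5661, 0.0621, 0.0693]
tcp_rot: [[1.0, -0.009, 0.01], [-0.009, 0.112, 0.994], [-0.01, -0.994, 0.112]]
force: [-0.1, 5.0, -2.0]
opening: 0.185
```

>>> apply_moves(
  steps=[
    {"x": 0, "y": -4, "z": 0, "spin": 0},
    {"x": 0, "y": -4, "z": 0, "spin": 0},
    {"x": 0, "y": -4, "z": 0, "spin": 0},
  ],
)

```text
time_s: 33.85
position: [0.5652, 0.0533, 0.0695]
tcp_rot: [[1.0, -0.011, 0.009], [-0.008, 0.117, 0.993], [-0.012, -0.993, 0.117]]
force: [0.4, 5.7, -2.3]
opening: 0.183
```

```bash
python3 - <<'E'
from h import *
t=imaging.capture('top');sc=imaging.capture('scene');s=read_state();print(s['position'],s['force'].round(1))
cv2.imwrite('pics/t14.png',cv2.resize(t[150:215,150:310],None,fx=5,fy=5,interpolation=cv2.INTER_CUBIC)[:,:,::-1]);cv2.imwrite('pics/s14.png',cv2.resize(sc[115:205,200:320],None,fx=6.5,fy=6.5,interpolation=cv2.INTER_CUBIC)[:,:,::-1])
E
```

```text
[0.56517442 0.05266681 0.06951669] [ 0.2  4.3 -2.1]
```

View pics/s14.png

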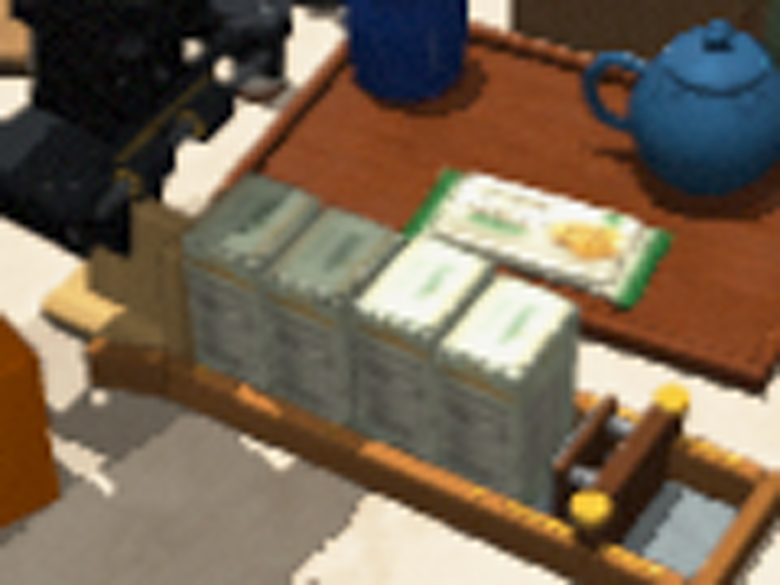

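>>> apply_moves(
  steps=[
    {"x": 0, "y": -4, "z": 0, "spin": 0},
    {"x": 1, "y": -4, "z": 0, "spin": 0},
  ],
)

```text
time_s: 34.15
position: [0.5651, 0.0471, 0.0697]
tcp_rot: [[1.0, -0.013, 0.01], [-0.008, 0.12, 0.993], [-0.014, -0.993, 0.12]]
force: [-0.7, 7.4, -0.5]
opening: 0.183
```

>>> apply_moves(
  steps=[
    {"x": 1, "y": -4, "z": 0, "spin": 0},
  ],
)

```text
time_s: 34.25
position: [0.5653, 0.0443, 0.0699]
tcp_rot: [[1.0, -0.015, 0.01], [-0.008, 0.122, 0.993], [-0.016, -0.992, 0.122]]
force: [-1.4, 6.1, -0.2]
opening: 0.184
```

>>> apply_moves(
  steps=[
    {"x": 0, "y": -4, "z": 0, "spin": 0},
  ],
)

```text
time_s: 34.35
position: [0.565, 0.0413, 0.07]
tcp_rot: [[1.0, -0.016, 0.01], [-0.008, 0.123, 0.992], [-0.017, -0.992, 0.123]]
force: [0.2, 4.5, -1.5]
opening: 0.181
```

>>> apply_moves(
  steps=[
    {"x": 0, "y": -4, "z": 0, "spin": 0},
  ],
)

```text
time_s: 34.45
position: [0.5646, 0.0385, 0.07]
tcp_rot: [[1.0, -0.016, 0.01], [-0.008, 0.125, 0.992], [-0.017, -0.992, 0.125]]
force: [-0.4, 8.3, -2.5]
opening: 0.181
```

>>> apply_moves(
  steps=[
    {"x": 1, "y": -4, "z": 0, "spin": 0},
  ],
)

```text
time_s: 34.55
position: [0.5648, 0.0364, 0.0701]
tcp_rot: [[1.0, -0.018, 0.011], [-0.008, 0.129, 0.992], [-0.019, -0.992, 0.128]]
force: [0.9, 9.9, -1.2]
opening: 0.183
```

>>> apply_moves(
  steps=[
    {"x": 0, "y": -4, "z": 0, "spin": 0},
  ],
)

```text
time_s: 34.65
position: [0.5645, 0.0345, 0.0704]
tcp_rot: [[1.0, -0.019, 0.012], [-0.009, 0.132, 0.991], [-0.02, -0.991, 0.132]]
force: [1.6, 9.5, -3.5]
opening: 0.182
```

```bash
python3 - <<'E'
from h import *
f=[]
sc=imaging.capture('scene');f.append(read_state()['force']);t=imaging.capture('top');s=read_state();f.append(s['force']);print(s['position'],np.round(f,1))
cv2.imwrite('pics/t15.png',cv2.resize(t[165:205,180:310],None,fx=6,fy=6,interpolation=cv2.INTER_CUBIC)[:,:,::-1]);cv2.imwrite('pics/s15.png',cv2.resize(sc[115:205,200:320],None,fx=6.5,fy=6.5,interpolation=cv2.INTER_CUBIC)[:,:,::-1])
E
```

```text
[0.56449558 0.03409022 0.07029189] [[ 1.5  9.4 -2.9]
 [ 0.5  8.2 -2. ]]
```

View pics/s15.png

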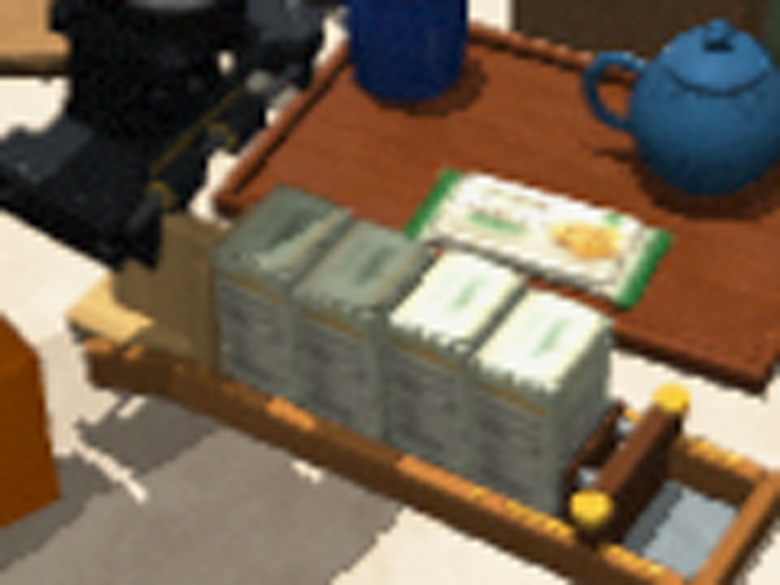

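View pics/t15.png

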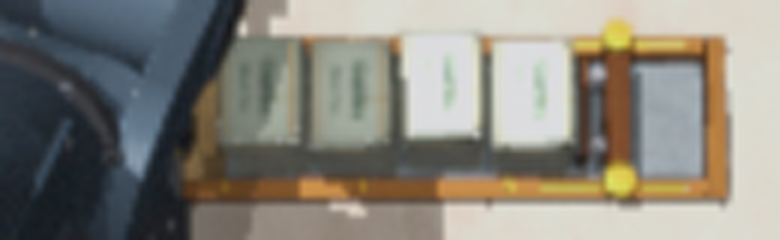

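>>> apply_moves(
  steps=[
    {"x": 0, "y": -5, "z": 0, "spin": 0},
  ],
)

```text
time_s: 34.85
position: [0.5642, 0.032, 0.0705]
tcp_rot: [[1.0, -0.019, 0.012], [-0.009, 0.136, 0.991], [-0.021, -0.991, 0.135]]
force: [2.5, 12.4, -1.1]
opening: 0.18
```

>>> apply_moves(
  steps=[
    {"x": 0, "y": -4, "z": 0, "spin": 0},
  ],
)

```text
time_s: 34.95
position: [0.5642, 0.0307, 0.0707]
tcp_rot: [[1.0, -0.019, 0.013], [-0.01, 0.14, 0.99], [-0.021, -0.99, 0.14]]
force: [2.5, 13.5, -3.6]
opening: 0.186
```

>>> apply_moves(
  steps=[
    {"x": 0, "y": 0, "z": 0, "spin": 0},
    {"x": 0, "y": 0, "z": 0, "spin": 0},
  ],
)

```text
time_s: 35.15
position: [0.5645, 0.0318, 0.0705]
tcp_rot: [[1.0, -0.019, 0.011], [-0.008, 0.14, 0.99], [-0.02, -0.99, 0.14]]
force: [1.2, 3.7, -2.6]
opening: 0.181
```

```bash
python3 - <<'E'
from h import *
t=imaging.capture('top');f1=read_state()['force'];sc=imaging.capture('scene');s=read_state();print(s['position'],s['force'].round(1),f1.round(1))
cv2.imwrite('pics/t16.png',cv2.resize(t[165:205,180:310],None,fx=6,fy=6,interpolation=cv2.INTER_CUBIC)[:,:,::-1]);cv2.imwrite('pics/s16.png',cv2.resize(sc[115:205,200:320],None,fx=6.5,fy=6.5,interpolation=cv2.INTER_CUBIC)[:,:,::-1])
E
```

```text
[0.56435394 0.03183364 0.07049245] [ 1.1  5.3 -4.2] [ 0.2  5.  -4. ]
```

View pics/s16.png

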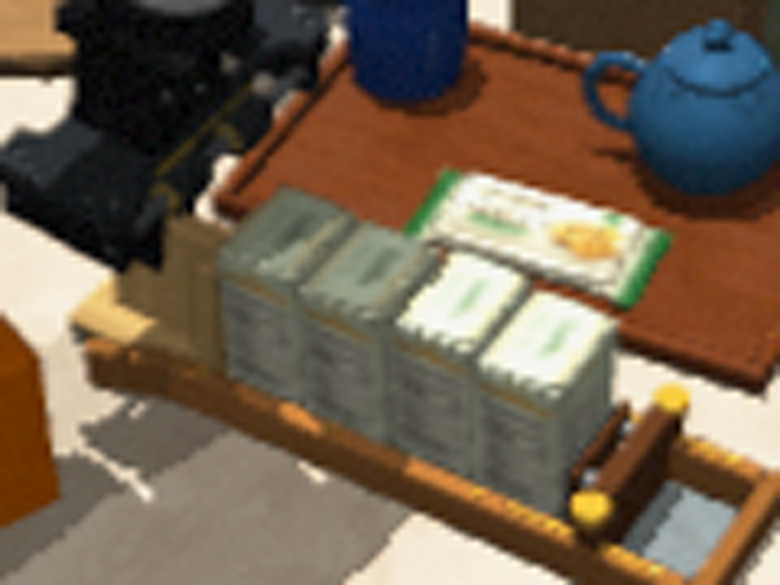

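View pics/t16.png

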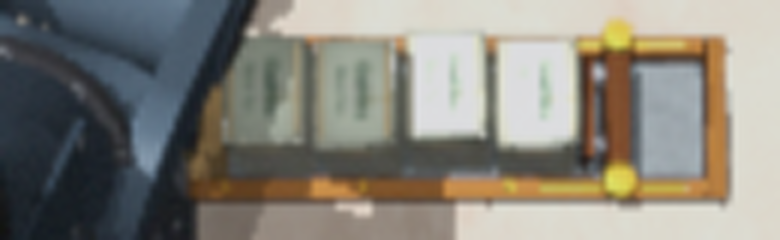

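>>> apply_moves(
  steps=[
    {"x": 0, "y": 0, "z": 0, "spin": 0},
    {"x": 0, "y": 0, "z": 0, "spin": 0},
    {"x": 0, "y": 0, "z": 0, "spin": 0},
    {"x": 0, "y": 0, "z": 0, "spin": 0},
  ],
  grip=42,
)

```text
time_s: 35.65
position: [0.5648, 0.0292, 0.0715]
tcp_rot: [[1.0, -0.018, 0.012], [-0.009, 0.137, 0.99], [-0.019, -0.99, 0.137]]
force: [0.2, -0.7, 0.7]
opening: 0.437
```

```bash
python3 - <<'E'
from h import *
t=imaging.capture('top');w=imaging.capture('wrist');sc=imaging.capture('scene');s=read_state();print(s['position'],s['force'].round(1))
cv2.imwrite('pics/w17.png',w[:,:,::-1])
cv2.imwrite('pics/t17.png',cv2.resize(t[165:205,180:310],None,fx=6,fy=6,interpolation=cv2.INTER_CUBIC)[:,:,::-1]);cv2.imwrite('pics/s17.png',cv2.resize(sc[115:205,200:320],None,fx=6.5,fy=6.5,interpolation=cv2.INTER_CUBIC)[:,:,::-1])
E
```

```text
[0.56466664 0.02949918 0.07138827] [-0.6  0.   0.2]
```

View pics/s17.png

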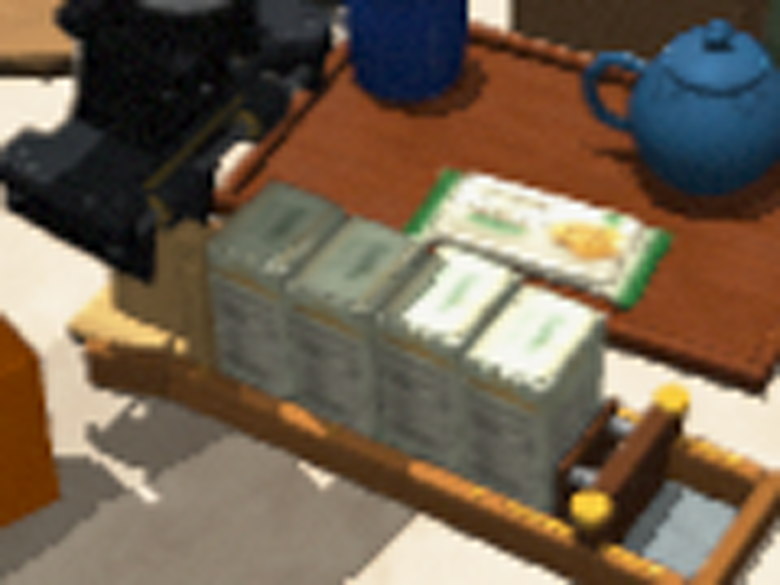

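View pics/t17.png

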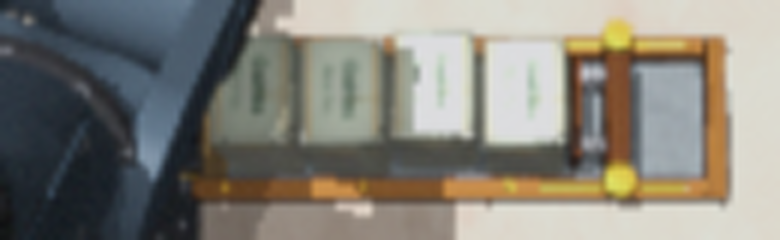

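View pics/w17.png

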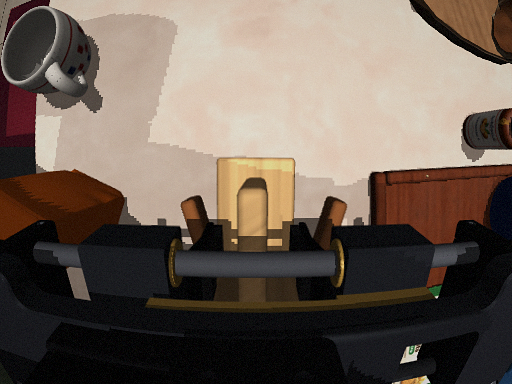

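>>> apply_moves(
  steps=[
    {"x": 1, "y": 3, "z": -5, "spin": 0},
    {"x": 0, "y": 2, "z": -5, "spin": 0},
    {"x": 0, "y": 0, "z": 0, "spin": 0},
  ],
)

```text
time_s: 36.1
position: [0.5658, 0.0347, 0.0607]
tcp_rot: [[1.0, -0.018, 0.012], [-0.009, 0.137, 0.99], [-0.019, -0.99, 0.137]]
force: [-0.3, -0.1, -0.2]
opening: 0.482
```

>>> apply_moves(
  steps=[
    {"x": 0, "y": 0, "z": 0, "spin": 0},
    {"x": 0, "y": 0, "z": 0, "spin": 0},
    {"x": 0, "y": 0, "z": 0, "spin": 0},
    {"x": 0, "y": 0, "z": 0, "spin": 0},
    {"x": 0, "y": 0, "z": 0, "spin": 0},
    {"x": 0, "y": 0, "z": 0, "spin": 0},
    {"x": 0, "y": 0, "z": 0, "spin": 0},
  ],
  grip=0,
)

```text
time_s: 36.8
position: [0.5639, 0.0352, 0.0602]
tcp_rot: [[1.0, -0.022, 0.012], [-0.009, 0.138, 0.99], [-0.023, -0.99, 0.138]]
force: [-1.4, -0.1, -0.3]
opening: 0.181
```

```bash
python3 - <<'E'
from h import *
t=imaging.capture('top');sc=imaging.capture('scene');s=read_state();print(s['position'],s['force'].round(1),s['moment'].round(2),s['opening'])
cv2.imwrite('pics/s18.png',cv2.resize(sc[115:205,200:320],None,fx=6.5,fy=6.5,interpolation=cv2.INTER_CUBIC)[:,:,::-1])
cv2.imwrite('pics/t18.png',cv2.resize(t[165:205,180:310],None,fx=6,fy=6,interpolation=cv2.INTER_CUBIC)[:,:,::-1])
E
```

```text
[0.56389444 0.03519535 0.06018251] [-1.3  0.5 -0.5] [-0.19  0.02 -0.04] 0.18250424904530976
```

View pics/s18.png

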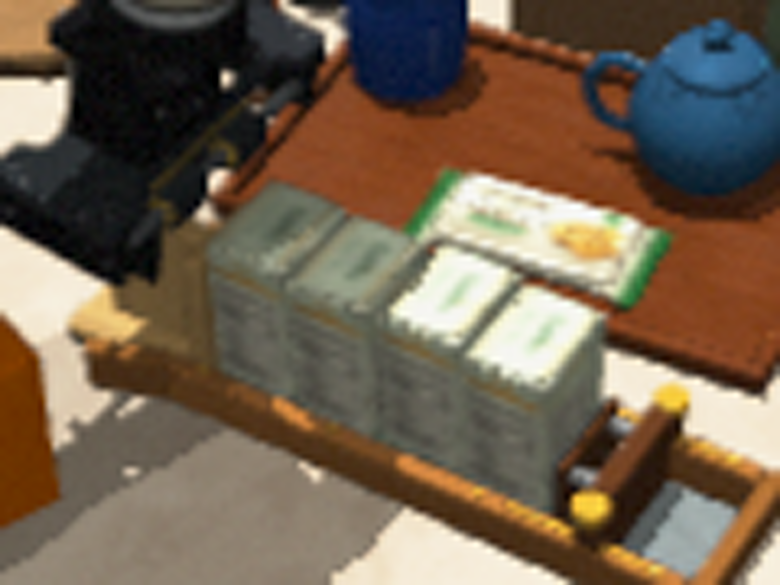

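>>> apply_moves(
  steps=[
    {"x": 1, "y": -4, "z": -1, "spin": 0},
  ],
)

```text
time_s: 37.0
position: [0.5638, 0.0347, 0.0601]
tcp_rot: [[1.0, -0.024, 0.016], [-0.012, 0.145, 0.989], [-0.026, -0.989, 0.145]]
force: [-3.9, 17.0, 14.3]
opening: 0.18
```

>>> apply_moves(
  steps=[
    {"x": 0, "y": -4, "z": -1, "spin": 0},
  ],
)

```text
time_s: 37.1
position: [0.5638, 0.0345, 0.0603]
tcp_rot: [[1.0, -0.024, 0.018], [-0.014, 0.152, 0.988], [-0.027, -0.988, 0.152]]
force: [0.2, 12.5, 5.7]
opening: 0.181
```

>>> apply_moves(
  steps=[
    {"x": 0, "y": -4, "z": 0, "spin": 0},
  ],
)

```text
time_s: 37.2
position: [0.5639, 0.0336, 0.0608]
tcp_rot: [[1.0, -0.024, 0.019], [-0.015, 0.157, 0.987], [-0.027, -0.987, 0.157]]
force: [1.5, 9.7, -2.5]
opening: 0.182
```

>>> apply_moves(
  steps=[
    {"x": 0, "y": -5, "z": 0, "spin": 0},
    {"x": 0, "y": -5, "z": 0, "spin": 0},
  ],
)

```text
time_s: 37.4
position: [0.5638, 0.0301, 0.0611]
tcp_rot: [[0.999, -0.024, 0.022], [-0.017, 0.168, 0.986], [-0.027, -0.986, 0.167]]
force: [0.2, 13.0, -1.4]
opening: 0.181
```

```bash
python3 - <<'E'
from h import *
t=imaging.capture('top');s=read_state();print(s['position'],s['force'].round(1))
cv2.imwrite('pics/top19.png',t[:,:,::-1])
a=[]
for n in(16,17,18):
    a.append(cv2.imread(f'pics/t{n}.png')[30:150,440:660])
b=cv2.resize(t[165:205,180:310],None,fx=6,fy=6,interpolation=cv2.INTER_CUBIC)[30:150,440:660,::-1]
cv2.imwrite('pics/cmp19.png',cv2.resize(np.vstack([np.hstack([a[0],a[1]]),np.hstack([a[2],b])]),None,fx=1.8,fy=1.8))
g=[cv2.cvtColor(x,cv2.COLOR_BGR2GRAY).astype(float)[30:90].mean(0) for x in a+[np.ascontiguousarray(b)]]
for p in g: print(np.round(p[100:160:3]).astype(int).tolist())
E
```

```text
[0.56386998 0.02985724 0.06109944] [ 0.7 12.3 -1.5]
[203, 194, 199, 208, 215, 220, 221, 220, 221, 219, 223, 204, 166, 116, 76, 58, 72, 96, 110, 112]
[217, 220, 221, 220, 221, 218, 222, 199, 154, 101, 68, 57, 73, 98, 110, 118, 118, 122, 137, 138]
[217, 220, 220, 220, 221, 219, 222, 199, 153, 101, 67, 57, 73, 98, 110, 118, 118, 122, 137, 138]
[204, 201, 209, 218, 220, 220, 221, 220, 221, 212, 199, 171, 142, 106, 77, 62, 68, 85, 104, 111]
```

View pics/cmp19.png

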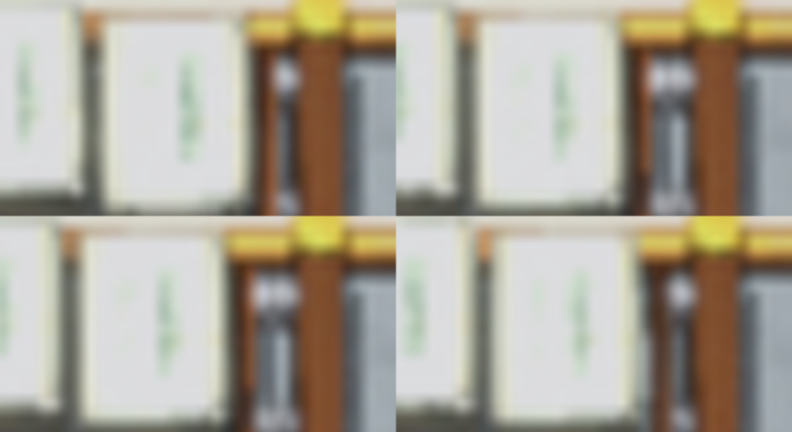

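>>> apply_moves(
  steps=[
    {"x": 0, "y": -6, "z": 0, "spin": 0},
    {"x": 0, "y": -6, "z": 0, "spin": 0},
  ],
)

```text
time_s: 37.65
position: [0.5639, 0.0263, 0.0613]
tcp_rot: [[0.999, -0.024, 0.026], [-0.021, 0.181, 0.983], [-0.029, -0.983, 0.181]]
force: [3.7, 15.7, -5.6]
opening: 0.178
```

>>> apply_moves(
  steps=[
    {"x": 0, "y": -4, "z": -4, "spin": 0},
  ],
)

```text
time_s: 37.75
position: [0.5635, 0.0264, 0.0596]
tcp_rot: [[0.999, -0.026, 0.027], [-0.021, 0.189, 0.982], [-0.03, -0.982, 0.188]]
force: [-7.3, 7.7, 40.2]
opening: 0.184
```

>>> apply_moves(
  steps=[
    {"x": 0, "y": -3, "z": -2, "spin": 0},
    {"x": 0, "y": 0, "z": 0, "spin": 0},
    {"x": 0, "y": 0, "z": 0, "spin": 0},
    {"x": 0, "y": 0, "z": 0, "spin": 0},
  ],
  grip=42,
)

```text
time_s: 38.15
position: [0.5649, 0.0241, 0.0588]
tcp_rot: [[0.999, -0.023, 0.025], [-0.02, 0.189, 0.982], [-0.027, -0.982, 0.188]]
force: [-0.2, 0.7, -0.5]
opening: 0.441
```

```bash
python3 - <<'E'
from h import *
t=imaging.capture('top');sc=imaging.capture('scene');s=read_state();print(s['position'],s['force'].round(1),s['opening'])
cv2.imwrite('pics/s20.png',cv2.resize(sc[115:205,200:320],None,fx=6.5,fy=6.5,interpolation=cv2.INTER_CUBIC)[:,:,::-1])
cv2.imwrite('pics/t20.png',cv2.resize(t[165:205,180:310],None,fx=6,fy=6,interpolation=cv2.INTER_CUBIC)[:,:,::-1])
b=cv2.imread('pics/t20.png')[30:150,440:660];print(np.round(cv2.cvtColor(b,cv2.COLOR_BGR2GRAY).astype(float)[30:90].mean(0)[100:160:3]).astype(int).tolist())
E
```

```text
[0.56483506 0.02416839 0.0588021 ] [ 0.   0.6 -0.2] 0.46250200170733613
[205, 198, 205, 214, 218, 220, 221, 220, 221, 218, 220, 198, 155, 104, 69, 55, 66, 88, 106, 111]
```

View pics/s20.png

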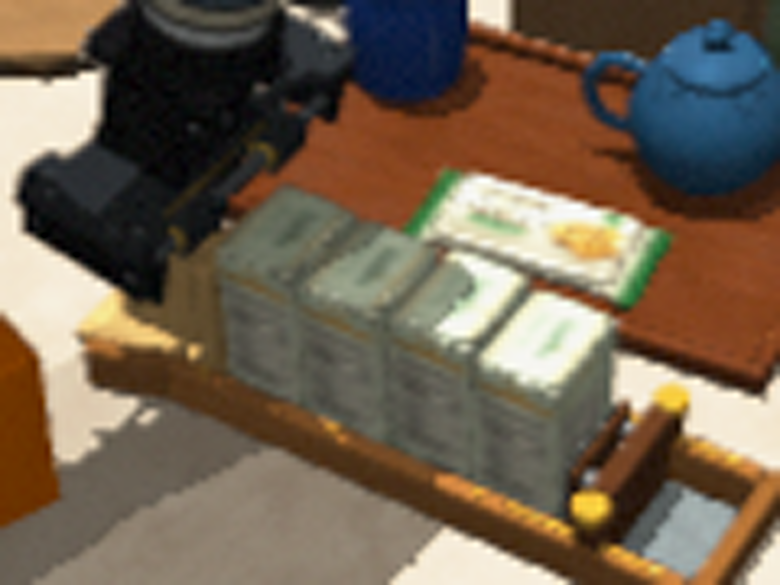

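View pics/t20.png

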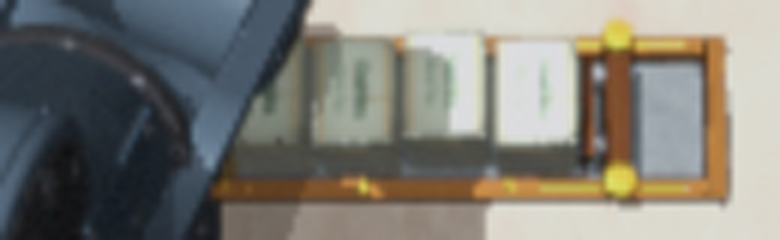

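>>> apply_moves(
  steps=[
    {"x": 0, "y": 0, "z": 0, "spin": 0},
    {"x": 0, "y": 0, "z": 0, "spin": 0},
    {"x": 0, "y": 0, "z": 0, "spin": 0},
    {"x": 0, "y": 0, "z": 0, "spin": 0},
  ],
  grip=70,
)

```text
time_s: 38.65
position: [0.5648, 0.0236, 0.0583]
tcp_rot: [[0.999, -0.023, 0.025], [-0.021, 0.189, 0.982], [-0.028, -0.982, 0.188]]
force: [-0.6, -0.7, -1.0]
opening: 0.752
```

>>> apply_moves(
  steps=[
    {"x": 0, "y": 4, "z": 15, "spin": 0},
    {"x": 0, "y": 4, "z": 15, "spin": 0},
    {"x": 0, "y": 4, "z": 15, "spin": 0},
  ],
)

```text
time_s: 38.95
position: [0.5632, 0.0363, 0.1043]
tcp_rot: [[0.999, -0.028, 0.028], [-0.022, 0.19, 0.981], [-0.033, -0.981, 0.19]]
force: [-1.2, -0.4, 0.5]
opening: 0.805
```

Clear of the rib. I'll back away up and to +y, then check.

>>> apply_moves(
  steps=[
    {"x": 0, "y": 10, "z": 30, "spin": 0},
    {"x": 0, "y": 25, "z": 30, "spin": 0},
    {"x": 0, "y": 40, "z": 20, "spin": 0},
    {"x": 0, "y": 40, "z": 0, "spin": 0},
    {"x": 0, "y": 40, "z": 0, "spin": 0},
    {"x": 0, "y": 40, "z": 0, "spin": 0},
    {"x": 0, "y": 0, "z": 0, "spin": 0},
  ],
)

```text
time_s: 39.65
position: [0.565, 0.2396, 0.2001]
tcp_rot: [[1.0, -0.012, 0.028], [-0.026, 0.192, 0.981], [-0.017, -0.981, 0.192]]
force: [-1.0, 0.1, -0.3]
opening: 0.8
```

```bash
python3 - <<'E'
from h import *
t=imaging.capture('top');sc=imaging.capture('scene');s=read_state();print(s['time_s'],s['position'],s['force'].round(1),s['opening'])
cv2.imwrite('pics/s21.png',cv2.resize(sc[105:215,140:320],None,fx=4.4,fy=4.4,interpolation=cv2.INTER_CUBIC)[:,:,::-1])
T=cv2.resize(t[160:250,145:310],None,fx=4.8,fy=4.8,interpolation=cv2.INTER_CUBIC)[:,:,::-1]
cv2.imwrite('pics/t21.png',T)
b=np.ascontiguousarray(cv2.resize(t[165:205,180:310],None,fx=6,fy=6,interpolation=cv2.INTER_CUBIC)[30:150,440:660,::-1]);print(np.round(cv2.cvtColor(b,cv2.COLOR_BGR2GRAY).astype(float)[30:90].mean(0)[100:160:3]).astype(int).tolist())
for d in spotter.cut_out('red_cup','top')[:2]:
    ys,xs=np.nonzero(d['mask']);print(d['score'],xs.mean(),ys.mean())
E
```

```text
39.75 [0.56557866 0.23585943 0.19947651] [-0.5 -1.2  0. ] 0.8058782711652341
[200, 194, 200, 209, 213, 215, 216, 216, 216, 213, 215, 193, 151, 101, 67, 53, 63, 85, 102, 107]
0.93 159.7004716981132 235.7806603773585
```

View pics/s21.png

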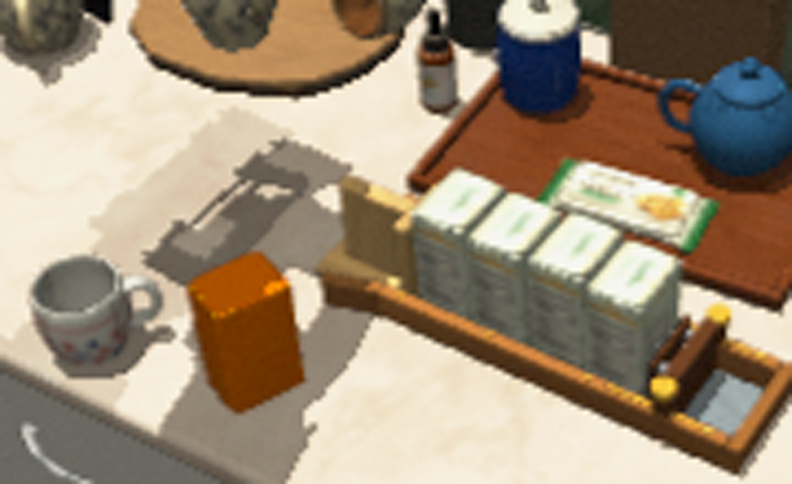

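View pics/t21.png

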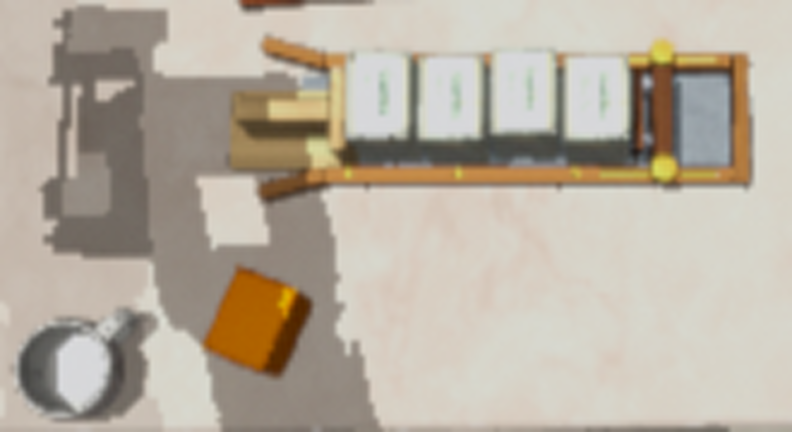

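```bash
python3 -c "
from rig import job;print(job.hand_in())"
```

```text
the job is handed in; nothing more can be done
None
```

The row of four cartons is between the rails, pressed into the sprung pad and held there by the standing pale book-end. I handed in at about 40 s of the 72 s limit; no verdict was reported.

**What I did:** I carried the book-end over the row and set it down behind carton 4. I regripped it flat and pushed the row into the lane. After my first release the row sprang back by about 6 mm, so I gripped again, pressed further and let go.

**What the last checks showed:**
- **Press on the pad:** by picture measurement the pad is pushed in about 6 to 7 mm or slightly more, which I estimate as 6 N or more. This is not a force reading. It held over the roughly 1.6 s between release and the last picture.
- **Row:** the cartons are upright, straight and touching, with their tops about 50 mm apart.
- **Book-end:** it stands flat against carton 4, and the gripper is clear.
- **Cup:** within about 0.2 pixel of where it started.

**What went wrong or disagreed:**
- The tool tilted up to about 11° from small tracking errors adding up. This caused the first set-down to be uneven, and the spring-back after the first release.
- While pressing the book-end down just before the last release, the vertical wrist force briefly reached about 40 N. It acted through the gripped book-end, not through the cartons.
- The highest push along the lane was about 17 N at the wrist. That included the book-end's own friction, so the load on the cartons stayed below their 20 N dent limit.

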